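Swing the tuner box round its pin and clip in its end panel

TASK

First swing the cherry tuner box a quarter turn clockwise (seen from above) about the bench pin, keeping its brass eye down on the pin, until its side lies flat against the dark wooden stop. Then lift the rosewood end panel out of its beech stand, stand it upright on the open bench and let go of it, then take it up again so that it can be pushed down between the spring clips in the open end of the box, fully home on the box floor. Leave the rasp, bridge, awl and saddle where they lie.

Things in the scene. Friction and masses are not known exactly. Their poses are not given: they have to be found in the camera images.
- station: Fixed steel pivot pin, 10 mm diameter, 30 mm tall, and a dark stop block. Origin: foot of the pin on the bench, z up. At first the box's x axis points along this x axis (within 0.12 rad); after the clockwise quarter turn it points along this -y axis and the box spans x 12 to 108, y -12 to -162 mm here.
- stop_face (a point): Middle of the working face of the fixed dark wooden stop block (25 x 60 x 30 mm tall), 15 mm up; axes as the station, the face looks along +x. It lies at x 11.5, y -110 mm from the pin. The turned box's long side rests flat against it.
- home_mark (a point): Fixed point of the station, at x 60, y -162, z 30 mm in its frame: where the box_end point is when the box is fully turned against the stop.
- box_eye (a point): Centre of the 12 mm hole in the brass eye (34 x 34 x 6 mm) at one corner of the loose cherry box, at bench level; it sits over the pin. Axes: box x along its length to the open end, y across, z up. The box (0.6 kg, varies) spans x 12 to 162, y 12 to 108, z 0 to 56 mm: too wide to grip. A fixed half lid covers x 12 to 75, to z 62 (knob to 70). Tuners lie inside at x 80 to 117, to z 17.
- box_corner (a point): The upright corner of the box opposite the pin, 30 mm up: x 162, y 108 mm from box_eye in the box's axes. Pushing on the box's +y side close to this corner slides the box round the pin, clockwise from above.
- box_end (a point): Middle of the box's open end: x 162, y 60, z 30 mm from box_eye in the box's axes.
- box_slot (a point): Where the panel's centre must finally be: x 145.5, y 60, z 30 mm from box_eye, axes as the box. The upright slot is open above, floor at z 5, 24 mm thick along the box's x and 60 mm wide along its y; the panel goes in either way round, width along the box's y. Posts either side rise to z 60, so fingers on the panel's ends cannot follow it in.
- box_slot_top (a point): Top of the slot, 30 mm above box_slot. Between the lips of the two posts (18 mm wide each) an opening 46 mm wide leaves both broad faces of the panel free for fingers. A steel leaf spring in each post presses on the panel's ends: 5 to 15 N of downward push is needed right to the floor; the panel's weight is not enough.
- stand: Fixed beech stand 50 x 60 x 62 mm (x, y, z), origin under its centre on the bench: a 6 mm base with two cheeks, 40 mm long (x) and 12 mm thick, 24 mm apart, that cover the panel's broad faces; the panel's ends stick out 8 mm past the cheeks.
- panel_center (a point): Centre (half-way up) of the loose rosewood end panel: 56 mm wide (x), 20 mm thick (y), 50 mm tall (z), top 5 mm white bone, bottom 6 mm stepped in 2 mm all round; 60 g, varies. It starts upright in the stand, foot 6 mm above the bench, free to grip only by its two ends. On the bench it stands stably on its foot (centre 25 mm up).
- rasp: Bystander: steel rasp with wooden handle, 195 mm long, lying flat.
- bridge: Bystander: rosewood bridge 100 x 22 x 11 mm, lying flat.
- awl: Bystander: beech-handled awl, about 100 mm long, lying.
- saddle: Bystander: white bone saddle 70 x 10 x 8 mm.
There are look-alikes about, which are no part of the job. Of the things like the part that bears panel_center, leave any that is pink; of the rest the larger one is meant. Several things look just like the stand: the one meant starts farthest from the robot's base.

How it is judged:
By the outcome, as a careful person would: the job done as asked, in the order asked, and still so for the second after the job is handed in, with the robot touching nothing.
It also fails if it takes over 72 s, if anything falls off the work surface, if the arm or the gripper's body presses on something with over 40 N, if the wrist force passes 120 N, or if a joint passes its speed limit or range.

ROBOT

A 6-joint arm with a two-finger parallel gripper is mounted at the origin on the work surface. World frame = base frame: x ahead of the robot, y to its left, z up, the work surface at z = 0. Lengths are in m, angles in degrees, forces in N, time in s.
With the tool pointing down it reaches from about 0.25 to 0.725 m from the base axis. Payload 9.7 kg.
Tool frame: the origin (TCP) lies on the centre line of the jaws, within the pads' length; the fingertips stand 22 mm ahead of it and the grasp point (between the pads) lies 3 mm ahead of it; z points along the fingers, y is the direction in which the jaws open and shut (so a half turn about z gives the same grasp; the last joint's range is limited). The gripper opens to 85 mm and grips with 20 to 120 N. Pads are 22 mm wide; open, the fingers measure 114 mm over their backs; the gripper's body (76 mm by 85 mm) begins 54 mm behind the grasp point. The pads swing forward as they close: fully open they stand 13 mm farther back than shut.
Start: joints at [0, 4.979, 10.078, 95.1, 0, 90], TCP at [0.55, -0, 0.253] pointing down, gripper open.
Joint ranges: [-179.16, 179.16], [-48.56, 103.87], [-65.8, 70.77], [-126.05, 130.52], [-82.76, 87.17], [-180, 180]. Speed limits (degrees/s): [127.2, 127.2, 147.25, 180, 180, 180].

INTERFACE

Orientations are given as [roll, pitch, yaw] about the fixed x, y, z axes, in that order (R = Rz(yaw) Ry(pitch) Rx(roll)).
In Python, from workcell import get_obs, camera, camera_params, job_done gives the robot as it stands.
- The arm moves only by the tool servo_tool, never from a script. Its argument "steps" is a list of rows, each an object of numbers: "x", "y", "z": the shift along the world's x, y, z in mm; "yaw": the turn about the world's z in degrees. A call has 1 to 12 rows; each row is the pose to reach, as a shift and turn from the pose measured when the call began; what a row does not reach only later rows make up. A row lasts 1/8 s, in which the tool goes at most 62.5 mm and 10.7 degrees, less where a joint would pass 70% of its speed; a pose out of reach is approached as far as the arm can. A call with a gripper value outside its range is refused whole. "grip" is the finger opening in mm, from 0 to 85.4, set as the call begins (left out, the last holds). The fingers move at their own pace and stop on an object; "grip_force" is the grip in N (left out, the last holds). Time passes only in rows, so rows that repeat a pose let the fingers close. It gives the time, the measured TCP pose, the force and the opening at its end, in the units of the state.
- get_obs(): the state, without advancing time (a new reading comes with each control period).
- camera(name): name is "scene" or "side" or "wrist"; returns (picture, depth): 480x640x3 uint8, red, green, blue; 480x640 float32, m along the optical axis (not along the pixel's ray), 0 where there is no reading.
- camera_params(name): a dict with "intrinsics" (3x3 intrinsics, pixels), "rvec" (rotation vector, rad) and "tvec" (3), from world to camera coordinates, as OpenCV has them; the wrist camera has in their place "hand_eye" (4x4, takes a point from camera to tool coordinates, whose origin is the TCP and whose axes are the flange's). Camera axes: x right, y down, z forward; pixel columns grow to the right and rows downward; lengths in m; the calibration is good to about 2 mm. A picture is of the moment at which its call begins: read the wrist's pose just before it. camera_params takes no time and is no camera call.
- job_done(): hands the job in, once; it reports no verdict.
The state is a dict: "time": time; "q": joint angles; "qd": joint speeds; "joint_efforts": joint torques, N m; "ee_pos": TCP position; "tcp_rot": TCP orientation; "wrist_force": force on the tool from outside, world axes, zero at the start; "torque": the same for the moment, N m; "opening": finger opening in m.
Only numpy, scipy, OpenCV 4.12 (cv2) and the standard library are available. Lean on these libraries where they do the work, as an engineer would, in place of code of your own. Each camera call takes 0.05 s, during which the arm holds its last target.

## Working session

There is one attempt and no reset: what is moved stays moved. The work goes in short steps, Python scripts to look and compute and a tool call to move; the robot and the scene stay as the last step left them, time stands still between calls to the robot, and variables do not carry over. Pictures are saved under pics/ and viewed, and the job is handed in when it is done.

Besides the shell and the picture viewer there is one more tool, called after ">>>" as name(argument=value, ...) on one line, values as JSON. servo_tool: Moves the arm, as the interface text tells. Its arguments: {"type":"object","properties":{"steps":{"type":"array"},"grip":{"type":"number"},"grip_force":{"type":"number"}},"required":["steps"]}

```bash
mkdir -p pics; ls; cat > h.py <<'E'
import numpy as np, cv2
from workcell import get_obs, camera, camera_params, job_done
def save(n,im): cv2.imwrite(f'pics/{n}.png',cv2.cvtColor(im,cv2.COLOR_RGB2BGR))
E
python3 - <<'E'
from h import *
for c in ['scene','side','wrist']:
    im,d=camera(c); save(c+'0',im); np.savez(f'pics/{c}0.npz',im=im,d=d)
    print(c,camera_params(c))
print(get_obs())
E
```

```text
pics
scene {'intrinsics': array([[578.27609713,   0.        , 317.85473226],
       [  0.        , 578.27609713, 239.50013558],
       [  0.        ,   0.        ,   1.        ]]), 'rvec': array([ 2.40768092,  0.66160825, -0.22598283]), 'tvec': array([-0.45624999, -0.1262618 ,  1.34491374])}
side {'intrinsics': array([[531.07043334,   0.        , 311.82512677],
       [  0.        , 531.07043334, 238.95561803],
       [  0.        ,   0.        ,   1.        ]]), 'rvec': array([ 2.22286773, -0.30073612,  0.13248594]), 'tvec': array([-0.49226672,  0.17974881,  1.14066684])}
wrist {'intrinsics': array([[346.13102605,   0.        , 324.60344275],
       [  0.        , 346.13102605, 242.22804806],
       [  0.        ,   0.        ,   1.        ]]), 'hand_eye': array([[ 9.16206790e-04, -9.46040197e-01, -3.24048000e-01,
         8.44703644e-02],
       [ 9.99999531e-01,  9.68020372e-04,  1.29665415e-06,
         1.11265833e-04],
       [ 3.12458379e-04, -3.24047850e-01,  9.46040641e-01,
        -1.20043221e-01],
       [ 0.00000000e+00,  0.00000000e+00,  0.00000000e+00,
         1.00000000e+00]])}
{'time': 0.15, 'q': array([1.66086239e-03, 5.00360511e+00, 1.00467633e+01, 9.51013573e+01,
       8.59405094e-04, 9.00002721e+01]), 'qd': array([-0.05749387,  0.02555117,  0.20299891, -0.02582728, -0.02489911,
       -0.01508089]), 'joint_efforts': array([-3.04631758e-03, -5.20762289e+01,  4.65044117e+01,  1.38444663e-02,
       -2.16874664e-04, -1.82086734e-05]), 'ee_pos': array([5.49844932e-01, 1.98834943e-05, 2.52765234e-01]), 'tcp_rot': array([-1.79941801e+02, -8.59128228e-04,  9.00013879e+01]), 'wrist_force': array([ 1.05859652, -0.12169017, -0.63170606]), 'torque': array([0.00489245, 0.01090736, 0.01836099]), 'opening': 0.08546779666857955}
```

View pics/scene0.png

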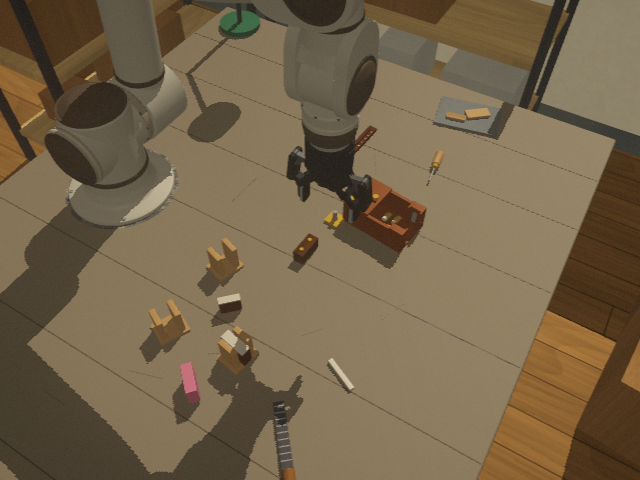

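View pics/side0.png

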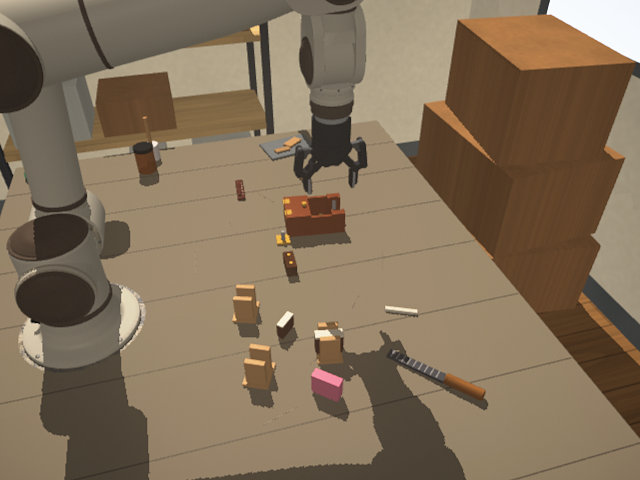

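View pics/wrist0.png

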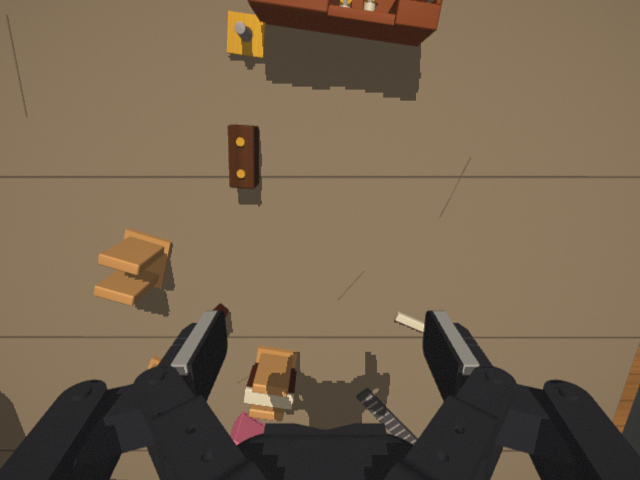

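```bash
cat >> h.py <<'E'
from scipy.spatial.transform import Rotation as Ro
def cam_pose(name,obs=None,P=None):
    P=P or camera_params(name)
    K=P['intrinsics']
    if name=='wrist':
        T=np.eye(4);T[:3,:3]=Ro.from_euler('xyz',obs['tcp_rot'],degrees=True).as_matrix();T[:3,3]=obs['ee_pos']
        C=T@P['hand_eye'];return K,C[:3,:3],C[:3,3]
    R=cv2.Rodrigues(P['rvec'])[0];return K,R.T,-R.T@P['tvec']
def ray(name,uv,z,obs=None):
    K,R,t=cam_pose(name,obs); uv=np.atleast_2d(np.array(uv,float))
    d=np.c_[(uv-K[:2,2])/K[[0,1],[0,1]],np.ones(len(uv))]@R.T
    return t+d*((z-t[2])/d[:,2])[:,None]
def cloud(name,d,obs=None):
    K,R,t=cam_pose(name,obs); v,u=np.mgrid[:480,:640]
    c=np.stack([(u-K[0,2])/K[0,0]*d,(v-K[1,2])/K[1,1]*d,d],-1)
    p=c@R.T+t; p[d==0]=np.nan; return p
def proj(name,X,obs=None):
    K,R,t=cam_pose(name,obs); c=(np.atleast_2d(X)-t)@R; return (c[:,:2]/c[:,2:])@np.diag([K[0,0],K[1,1]])+K[:2,2]
E
python3 - <<'E'
from h import *
o=get_obs()
print('pin',ray('wrist',[[241,30],[245,35]],0.03,o), ray('scene',[[335,213]],0.03), ray('side',[[284,233]],.03))
print('stand', ray('scene',[[237,340]],0.06), ray('side',[[328,330]],.06), 'stands',ray('scene',[[225,265],[170,325],[237,355]],.03))
for n,pts in (('scene',[(237,340),(229,304),(190,382),(385,215),(305,248)]),('side',[(328,340),(315,215)]),('wrist',[(270,395),(241,30),(270,365)])):
    z=np.load(f'pics/{n}0.npz'); p=cloud(n,z['d'],o)
    for u,v in pts: print(n,u,v,p[v,u].round(4))
ims={n:np.load(f'pics/{n}0.npz')['im'] for n in ('scene','side','wrist')}
def crop(n,x,y,w,h,s): return cv2.resize(ims[n][y:y+h,x:x+w],(w*s,h*s),interpolation=cv2.INTER_CUBIC)
save('c1',np.hstack([crop('scene',150,235,130,170,3),crop('side',225,275,130,130,3)[:510] if 0 else cv2.copyMakeBorder(crop('side',225,275,130,130,3),0,120,0,0,0)]))
save('c2',np.vstack([crop('scene',280,160,160,100,4),]))
save('c3',crop('side',260,170,110,110,5))
E
```

```text
pin [[0.47719542 0.16111433 0.03      ]
 [0.48037872 0.15732081 0.03      ]] [[0.48044749 0.15739742 0.03      ]] [[0.47885918 0.15098145 0.03      ]]
stand [[ 0.48934937 -0.21286006  0.06      ]] [[ 0.4855361 -0.2136151  0.06     ]] stands [[ 0.35754887 -0.07607502  0.03      ]
 [ 0.35082456 -0.24024558  0.03      ]
 [ 0.49492316 -0.22630665  0.03      ]]
scene 237 340 [ 0.4885 -0.212   0.0578]
scene 229 304 [ 0.4181 -0.1458  0.0284]
scene 190 382 [ 0.4622 -0.3156  0.0483]
scene 385 215 [0.5691 0.2266 0.0065]
scene 305 248 [0.4747 0.0424 0.0314]
side 328 340 [ 0.4784 -0.2378  0.0598]
side 315 215 [0.5652 0.1709 0.0547]
wrist 270 395 [ 0.4875 -0.2089  0.0553]
wrist 241 30 [0.477  0.1613 0.0292]
wrist 270 365 [ 0.484  -0.191   0.0258]
```

View pics/c1.png

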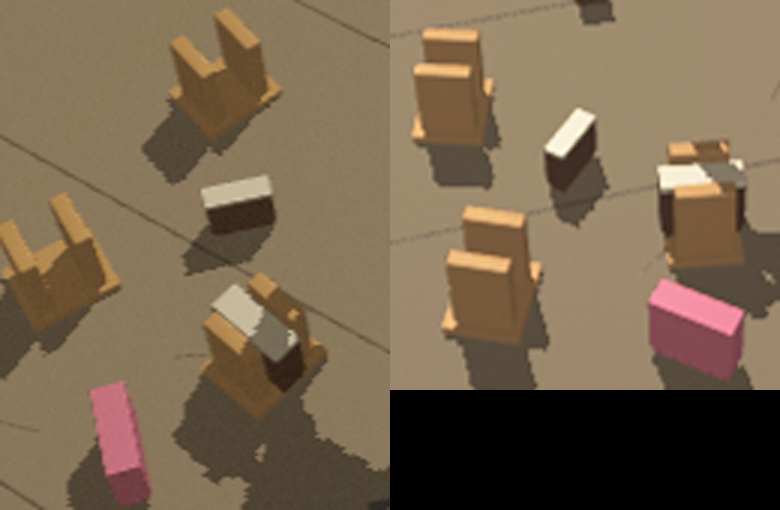

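View pics/c2.png

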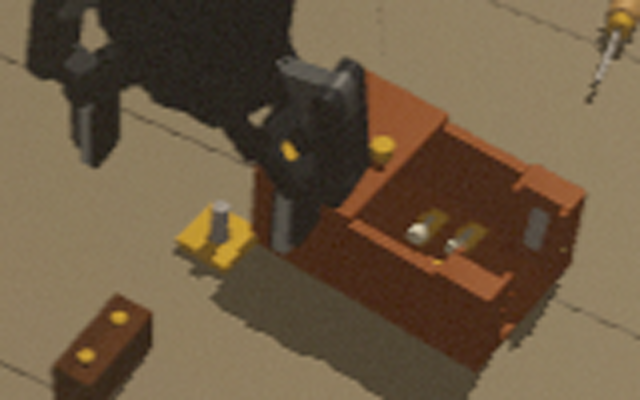

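View pics/c3.png

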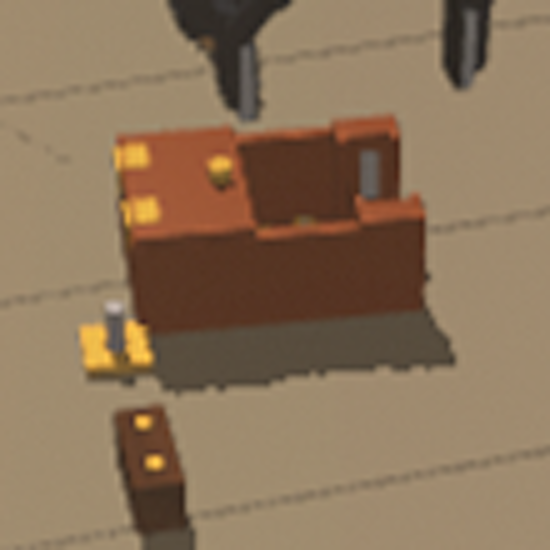

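```bash
python3 - <<'E'
from h import *
o=get_obs()
def rect(p,m,n):
    q=p[m][:,:2].astype(np.float32); r=cv2.minAreaRect(q*1000); print(n,len(q),np.array(r[0]).round(1),np.array(r[1]).round(1),round(r[2],1), 'box',cv2.boxPoints(r).round(1).tolist())
for n in ('scene','wrist','side'):
    z=np.load(f'pics/{n}0.npz'); p=cloud(n,z['d'],o); x,y,Z=p[...,0],p[...,1],p[...,2]
    rect(p,(abs(Z-.03)<.004)&(abs(x-.475)<.04)&(abs(y-.045)<.06),n+' stop')
    rect(p,(Z<.045)&(Z>.01)&(abs(x-.48)<.012)&(abs(y-.157)<.018),n+' pin')
    rect(p,(Z>.048)&(Z<.064)&(abs(x-.49)<.045)&(abs(y+.215)<.045),n+' stand+panel')
    hsv=cv2.cvtColor(z['im'],cv2.COLOR_RGB2HSV)
    w=(hsv[...,1]<75)
    rect(p,w&(Z>.05)&(Z<.064)&(abs(x-.49)<.045)&(abs(y+.215)<.045),n+' panel top')
    rect(p,(Z>.050)&(Z<.068)&(x>.47)&(x<.68)&(y>.14)&(y<.3),n+' box')
E
```

```text
scene stop 257 [468.8  50.7] [61.9 26.1] 87.5 box [[454.3999938964844, 20.399999618530273], [480.5, 19.200000762939453], [483.20001220703125, 81.0], [457.1000061035156, 82.19999694824219]]
scene pin 43 [478.2 162.6] [31.8 10.4] 54.5 box [[464.70001220703125, 152.6999969482422], [473.20001220703125, 146.60000610351562], [491.70001220703125, 172.5], [483.20001220703125, 178.5]]
scene stand+panel 705 [ 485.2 -216.3] [49.4 58.1] 79.3 box [[452.1000061035156, -235.1999969482422], [509.1000061035156, -246.0], [518.2999877929688, -197.39999389648438], [461.29998779296875, -186.6999969482422]]
scene panel top 302 [ 484.8 -216.2] [20.8 56.9] 77.5 box [[454.79998779296875, -220.1999969482422], [510.29998779296875, -232.5], [514.9000244140625, -212.1999969482422], [459.29998779296875, -199.8000030517578]]
scene box 968 [571.2 210.3] [102.2 149.9] 82.2 box [[490.0, 169.89999389648438], [638.5, 149.39999389648438], [652.4000244140625, 250.6999969482422], [504.0, 271.20001220703125]]
wrist stop 1640 [468.3  53.2] [60.  25.3] 86.6 box [[453.79998779296875, 24.0], [479.1000061035156, 22.5], [482.700
[... 1121 characters left out ...]
44, 161.39999389648438], [475.5, 152.0], [496.29998779296875, 167.89999389648438], [489.1000061035156, 177.1999969482422]]
side stand+panel 541 [ 485.  -217.4] [50.4 56. ] 79.5 box [[452.8999938964844, -237.10000610351562], [508.0, -247.3000030517578], [517.0999755859375, -197.8000030517578], [462.0, -187.60000610351562]]
side panel top 210 [ 485.1 -218.4] [23.3 56. ] 81.3 box [[455.6000061035156, -225.6999969482422], [511.0, -234.1999969482422], [514.5, -211.10000610351562], [459.20001220703125, -202.60000610351562]]
side box 964 [568.7 208.4] [105.4 152.5] 82.1 box [[486.0, 166.60000610351562], [637.0999755859375, 145.8000030517578], [651.5, 250.10000610351562], [500.3999938964844, 271.0]]
```

```bash
python3 - <<'E'
from h import *
print('awl',ray('scene',[[437,155],[429,184]],.01).round(3),'bridge',ray('scene',[[375,128],[355,150]],.01).round(3),'saddle',ray('scene',[[331,361],[351,389]],.01).round(3),'rasp',ray('scene',[[280,404],[288,470]],.01).round(3))
print('box corners top', ray('scene',[[425,207],[406,243]],.06).round(4), ray('side',[[283,199],[344,212],[340,195]],.06).round(4))
E
```

```text
awl [[0.593 0.457 0.01 ]
 [0.615 0.359 0.01 ]] bridge [[0.42  0.467 0.01 ]
 [0.415 0.371 0.01 ]] saddle [[ 0.643 -0.141  0.01 ]
 [ 0.7   -0.17   0.01 ]] rasp [[ 0.607 -0.257  0.01 ]
 [ 0.679 -0.344  0.01 ]]
box corners top [[0.6481 0.2468 0.06  ]
 [0.6548 0.1391 0.06  ]] [[0.5014 0.2564 0.06  ]
 [0.6376 0.1562 0.06  ]
 [0.6512 0.2332 0.06  ]]
```

>>> servo_tool(steps=[{"x": 20, "y": 40, "yaw": 10}, {"x": 30, "y": 80, "yaw": 20}, {"x": 40, "y": 120, "yaw": 30}, {"x": 50, "y": 160, "yaw": 40}, {"x": 60, "y": 200, "yaw": 50}, {"x": 70, "y": 240, "yaw": 60}, {"x": 80, "y": 270, "yaw": 70}, {"x": 90, "y": 280, "yaw": 80}, {"x": 93, "y": 280, "yaw": 90}, {"x": 93, "y": 280, "yaw": 100}, {"x": 93, "y": 280, "yaw": 110}, {"x": 93, "y": 280, "yaw": 120}], grip=0)

```text
schema error: expected keys x, y, z, yaw
```

>>> servo_tool(steps=[{"x": 20, "y": 40, "z": 0, "yaw": 10}, {"x": 30, "y": 80, "z": 0, "yaw": 20}, {"x": 40, "y": 120, "z": 0, "yaw": 30}, {"x": 50, "y": 160, "z": 0, "yaw": 40}, {"x": 60, "y": 200, "z": 0, "yaw": 50}, {"x": 70, "y": 240, "z": 0, "yaw": 60}, {"x": 80, "y": 270, "z": 0, "yaw": 70}, {"x": 90, "y": 280, "z": 0, "yaw": 80}, {"x": 93, "y": 280, "z": 0, "yaw": 90}, {"x": 93, "y": 280, "z": 0, "yaw": 100}, {"x": 93, "y": 280, "z": 0, "yaw": 110}, {"x": 93, "y": 280, "z": 0, "yaw": 120}], grip=0)

```text
time: 1.65
ee_pos: [0.6428, 0.28, 0.2522]
tcp_rot: [-179.9, -0.0, -149.7]
wrist_force: [-0.1, 0.1, -1.2]
opening: 0.0002
```

>>> servo_tool(steps=[{"x": 0, "y": -3, "z": 0, "yaw": 10.5}, {"x": 0, "y": -3, "z": 0, "yaw": 21}, {"x": 0, "y": -3, "z": 0, "yaw": 31.5}, {"x": 0, "y": -3, "z": 0, "yaw": 42}, {"x": 0, "y": -3, "z": 0, "yaw": 52}, {"x": 0, "y": -3, "z": 0, "yaw": 52}])

```text
time: 2.4
ee_pos: [0.6428, 0.277, 0.2518]
tcp_rot: [-180.0, -0.1, -97.7]
wrist_force: [-0.6, 0.3, -0.3]
opening: -0.0003
```

```bash
python3 - <<'E'
from h import *
o=get_obs(); print(o['q'].round(1),o['ee_pos'],o['tcp_rot'])
im,d=camera('wrist'); save('w1',im); np.savez('pics/w1.npz',im=im,d=d)
p=cloud('wrist',d,o); np.save('pics/w1p.npy',p)
im,d=camera('scene'); save('s1',im)
E
```

```text
[ 2.330e+01  2.780e+01  3.800e+01  1.002e+02 -1.000e-01 -5.890e+01] [0.64278747 0.2769815  0.25176203] [-1.79981882e+02 -7.02776874e-02 -9.77398493e+01]
```

View pics/w1.png

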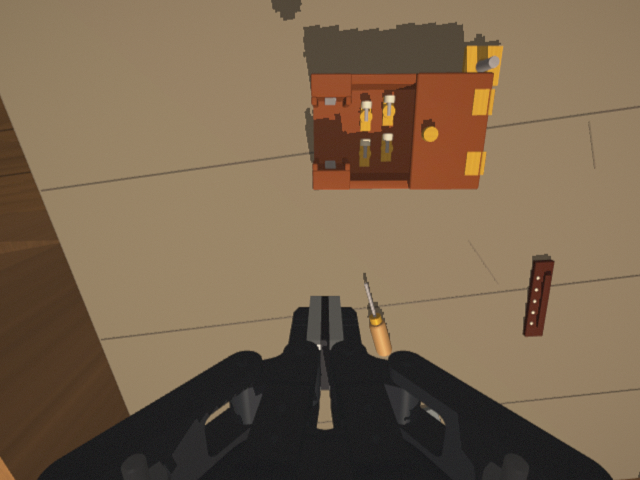

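```bash
python3 - <<'E'
from h import *
o=get_obs()
z=np.load('pics/w1.npz'); p=np.load('pics/w1p.npy'); x,y,Z=p[...,0],p[...,1],p[...,2]
hsv=cv2.cvtColor(z['im'],cv2.COLOR_RGB2HSV)
m=((Z>.053)&(Z<.066)&(x>.47)&(x<.69)&(y>.13)&(y<.29)); m[200:]=0
q=(p[m][:,:2]*1000).astype(np.float32); r=cv2.minAreaRect(q); print(r,cv2.boxPoints(r).round(1))
g=(hsv[...,1]<60)&(hsv[...,2]>90); g[:50]=0;g[75:]=0;g[:,:470]=0;g[:,502:]=0
vv,uu=np.nonzero(g); print(len(vv),uu.min(),uu.max(),vv.min(),vv.max())
print(p[g].round(4)[::8])
t=g&(Z>.026); print(np.nanmean(p[t],0))
K=cv2.resize(z['im'][35:95,450:515],None,fx=8,fy=8,interpolation=cv2.INTER_CUBIC); save('pin1',K)
print('awl',p[275,365],p[300,372])
E
```

```text
((568.509033203125, 211.6149444580078), (96.38094329833984, 152.39242553710938), 82.30811309814453) [[486.5 174.1]
 [637.6 153.7]
 [650.5 249.2]
 [499.4 269.6]]
151 477 498 56 71
[[0.4757 0.1589 0.0294]
 [0.4781 0.1601 0.0288]
 [0.4788 0.1607 0.0285]
 [0.4719 0.1617 0.0289]
 [0.4737 0.1623 0.0289]
 [0.4762 0.1627 0.0288]
 [0.4789 0.1632 0.0289]
 [0.4721 0.1642 0.0295]
 [0.4746 0.1646 0.0292]
 [0.4771 0.165  0.0289]
 [0.4802 0.1656 0.03  ]
 [0.4801 0.1649 0.0195]
 [0.4771 0.1667 0.0289]
 [0.4806 0.1658 0.0206]
 [0.4768 0.1674 0.0283]
 [0.4803 0.1663 0.0179]
 [0.4804 0.1657 0.0071]
 [0.4788 0.1677 0.0206]
 [0.4768 0.168  0.0141]]
[0.47673901 0.16350471 0.02936472]
awl [6.07090577e-01 3.67563919e-01 4.14761890e-04] [ 0.60178498  0.40227816 -0.00114237]
```

View pics/pin1.png

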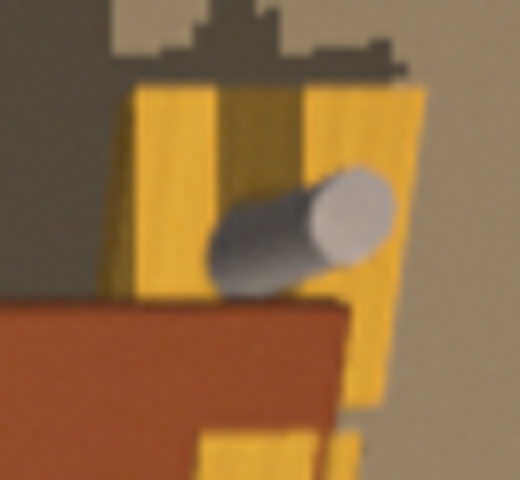

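>>> servo_tool(steps=[{"x": 0, "y": 0, "z": -60, "yaw": 0}, {"x": 0, "y": 0, "z": -120, "yaw": 0}, {"x": 0, "y": 0, "z": -180, "yaw": 0}, {"x": 0, "y": 0, "z": -212, "yaw": 0}, {"x": 0, "y": 0, "z": -212, "yaw": 0}])

```text
time: 3.12
ee_pos: [0.6411, 0.2762, 0.0368]
tcp_rot: [179.8, -0.2, -98.0]
wrist_force: [0.3, 0.6, 0.8]
opening: 0.0001
```

```bash
python3 - <<'E'
from h import *
o=get_obs(); e=o['ee_pos']*1000; print(e,o['tcp_rot'],o['wrist_force'],o['q'].round(1))
pin=np.array([476,162.5])
for ph in [-4,-7.7,-13,-19,-25,-31,-37,-43,-49,-55,-61,-67,-73,-79,-84,-88,-90,-92,-93,-94,-95]:
    a=np.radians(ph); R=np.array([[np.cos(a),-np.sin(a)],[np.sin(a),np.cos(a)]])
    P=pin+R@[148,119]; print(ph,(P-e[:2]).round(1),round(ph+90-(o['tcp_rot'][2]+180),1))
im,d=camera('side'); save('sd2',im)
E
```

```text
[641.08843099 276.24220334  36.76092619] [179.76244135  -0.22859494 -98.04569556] [0.28913721 0.56236258 0.76836737] [ 23.3  26.6  12.5  76.2  -0.1 -58.6]
-4 [-9.1 -5.4] 4.0
-7.7 [ -2.5 -15.6] 0.3
-13 [  5.9 -31.1] -5.0
-19 [ 13.6 -49.4] -11.0
-25 [ 19.3 -68.4] -17.0
-31 [ 23.1 -88. ] -23.0
-37 [  24.7 -107.8] -29.0
-43 [  24.3 -127.6] -35.0
-49 [  21.8 -147.4] -41.0
-55 [  17.3 -166.7] -47.0
-61 [  10.7 -185.5] -53.0
-67 [   2.3 -203.5] -59.0
-73 [  -8.  -220.5] -65.0
-79 [ -20.  -236.3] -71.0
-84 [ -31.3 -248.5] -76.0
-88 [ -41.  -257.5] -80.0
-90 [ -46.1 -261.7] -82.0
-92 [ -51.3 -265.8] -84.0
-93 [ -54.  -267.8] -85.0
-94 [ -56.7 -269.7] -86.0
-95 [ -59.4 -271.6] -87.0
```

View pics/sd2.png

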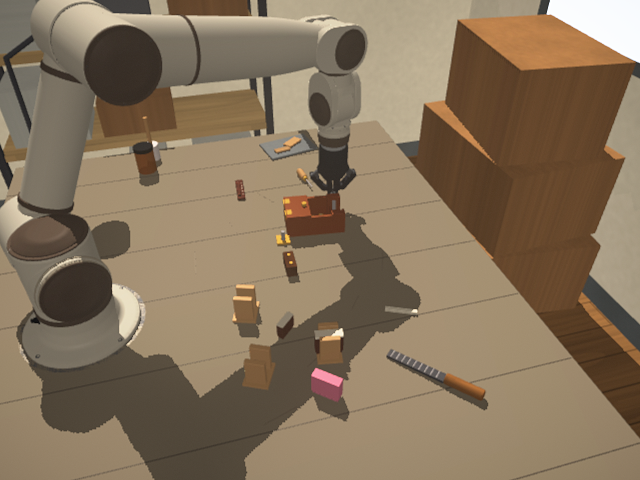

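>>> servo_tool(steps=[{"x": -2.5, "y": -15.5, "z": 0, "yaw": 0}, {"x": 2, "y": -24, "z": 0, "yaw": -2.5}, {"x": 6, "y": -31, "z": 0, "yaw": -5}, {"x": 13.5, "y": -49.5, "z": 0, "yaw": -11}, {"x": 19.5, "y": -68.5, "z": 0, "yaw": -17}, {"x": 23, "y": -88, "z": 0, "yaw": -23}, {"x": 24.5, "y": -108, "z": 0, "yaw": -29}, {"x": 24.5, "y": -118, "z": 0, "yaw": -32}])

```text
time: 4.18
ee_pos: [0.668, 0.1575, 0.0405]
tcp_rot: [-180.0, -0.0, -130.3]
wrist_force: [3.1, 2.7, 0.4]
opening: -0.0004
```

```bash
cat > r.py <<'E'
from h import *
o=get_obs(); e=o['ee_pos']*1000; print(o['time'],e.round(1),o['tcp_rot'].round(1),o['wrist_force'].round(1),o['q'].round(0))
pin=np.array([476,162.5])
for ph in [-40,-43,-49,-55,-61,-67,-73,-79,-84,-88,-90,-92,-93,-94,-95]:
    a=np.radians(ph); R=np.array([[np.cos(a),-np.sin(a)],[np.sin(a),np.cos(a)]])
    P=pin+R@[148,119]; print(ph,(P-e[:2]).round(1),round((ph+90-(o['tcp_rot'][2]+180)+180)%360-180,1))
E
python3 r.py; python3 - <<'E'
from h import *
im,d=camera('scene'); save('sc3',im[100:400,150:550].repeat(2,0).repeat(2,1)[:600,:800])
E
```

```text
4.175 [668.  157.5  40.5] [-180.    -0.  -130.3] [3.1 2.7 0.4] [ 13.  25.  10.  76.  -0. -36.]
-40 [-2.2  1. ] 0.3
-43 [-2.6 -8.9] -2.7
-49 [ -5.1 -28.7] -8.7
-55 [ -9.7 -48. ] -14.7
-61 [-16.2 -66.8] -20.7
-67 [-24.7 -84.8] -26.7
-73 [ -35.  -101.8] -32.7
-79 [ -47.  -117.6] -38.7
-84 [ -58.2 -129.8] -43.7
-88 [ -67.9 -138.8] -47.7
-90 [ -73. -143.] -49.7
-92 [ -78.3 -147.1] -51.7
-93 [ -80.9 -149.1] -52.7
-94 [ -83.6 -151. ] -53.7
-95 [ -86.4 -152.8] -54.7
```

View pics/sc3.png

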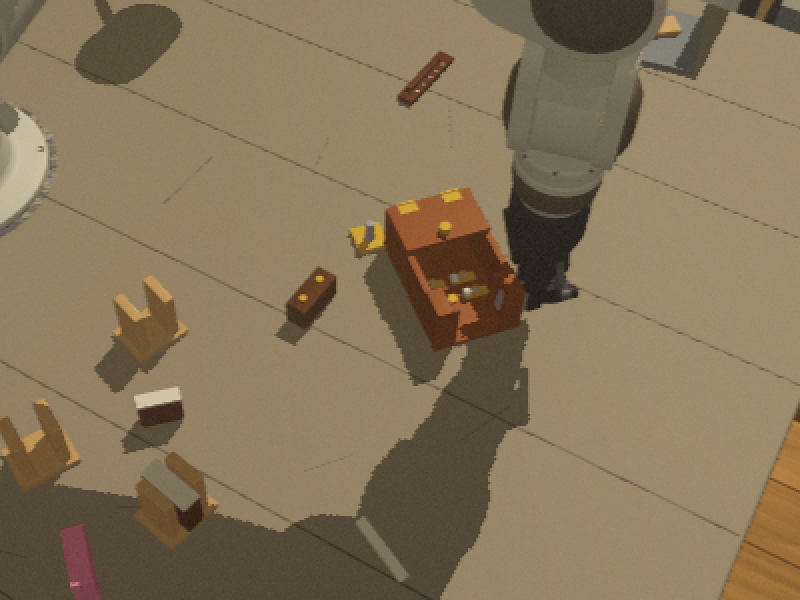

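Box is turning about the pin (eye still on it at ~(368,237)), contact force about 4 N. I'll continue.

>>> servo_tool(steps=[{"x": -2.5, "y": -9, "z": 0, "yaw": -2.5}, {"x": -5, "y": -28.5, "z": 0, "yaw": -8.5}, {"x": -9.5, "y": -48, "z": 0, "yaw": -14.5}, {"x": -16, "y": -67, "z": 0, "yaw": -20.5}, {"x": -24.5, "y": -85, "z": 0, "yaw": -26.5}, {"x": -35, "y": -102, "z": 0, "yaw": -32.5}, {"x": -46, "y": -116.5, "z": 0, "yaw": -38}, {"x": -54, "y": -125.5, "z": 0, "yaw": -42}, {"x": -60.5, "y": -132, "z": 0, "yaw": -44.5}, {"x": -65.5, "y": -136.5, "z": 0, "yaw": -46.5}, {"x": -68, "y": -139, "z": 0, "yaw": -47.5}, {"x": -68, "y": -139, "z": 0, "yaw": -47.5}])

```text
time: 5.72
ee_pos: [0.5997, 0.0176, 0.0406]
tcp_rot: [-180.0, -0.1, -178.0]
wrist_force: [0.3, -0.9, 1.8]
opening: 0.0004
```

```bash
python3 r.py; python3 - <<'E'
from h import *
im,d=camera('side'); save('sd4',cv2.resize(im[150:330,220:420],None,fx=4,fy=3.3))
E
```

```text
5.725 [599.7  17.6  40.6] [-1.80e+02 -1.00e-01 -1.78e+02] [ 0.3 -0.9  1.8] [ 2. 13. -4. 73. -0. -0.]
-40 [ 66.1 141. ] 48.0
-43 [ 65.6 131. ] 45.0
-49 [ 63.2 111.3] 39.0
-55 [58.6 91.9] 33.0
-61 [52.1 73.2] 27.0
-67 [43.6 55.2] 21.0
-73 [33.3 38.2] 15.0
-79 [21.3 22.4] 9.0
-84 [10.1 10.2] 4.0
-88 [0.3 1.2] -0.0
-90 [-4.7 -3.1] -2.0
-92 [-10.   -7.1] -4.0
-93 [-12.7  -9.1] -5.0
-94 [-15.4 -11. ] -6.0
-95 [-18.1 -12.9] -7.0
```

View pics/sd4.png

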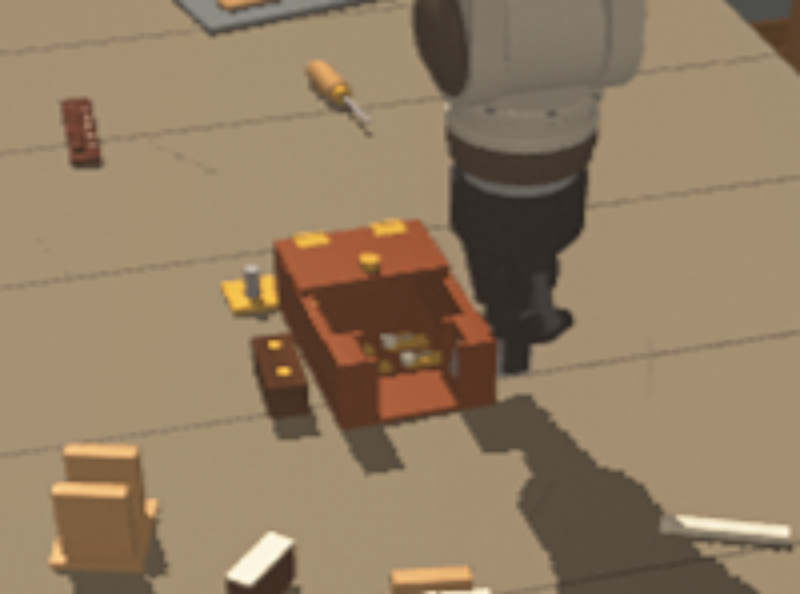

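>>> servo_tool(steps=[{"x": -2.5, "y": -1, "z": 0, "yaw": -1}, {"x": -5, "y": -3, "z": 0, "yaw": -2}, {"x": -7.5, "y": -5, "z": 0, "yaw": -3}, {"x": -10, "y": -7, "z": 0, "yaw": -4}, {"x": -12.5, "y": -8, "z": 0, "yaw": -5}, {"x": -14, "y": -8, "z": 0, "yaw": -5}, {"x": -14, "y": -8, "z": 0, "yaw": -5}])

```text
time: 6.65
ee_pos: [0.5864, 0.0096, 0.0407]
tcp_rot: [-180.0, 0.0, 177.0]
wrist_force: [7.3, -2.1, -0.4]
opening: -0.0005
```

```bash
python3 r.py|head -1; python3 - <<'E'
from h import *
im,d=camera('side'); save('sd5',cv2.resize(im[150:330,220:420],None,fx=4,fy=3.3))
E
```

```text
6.65 [586.4   9.6  40.7] [-180.    0.  177.] [ 7.3 -2.1 -0.4] [ 1. 11. -7. 72. -0.  4.]
```

View pics/sd5.png

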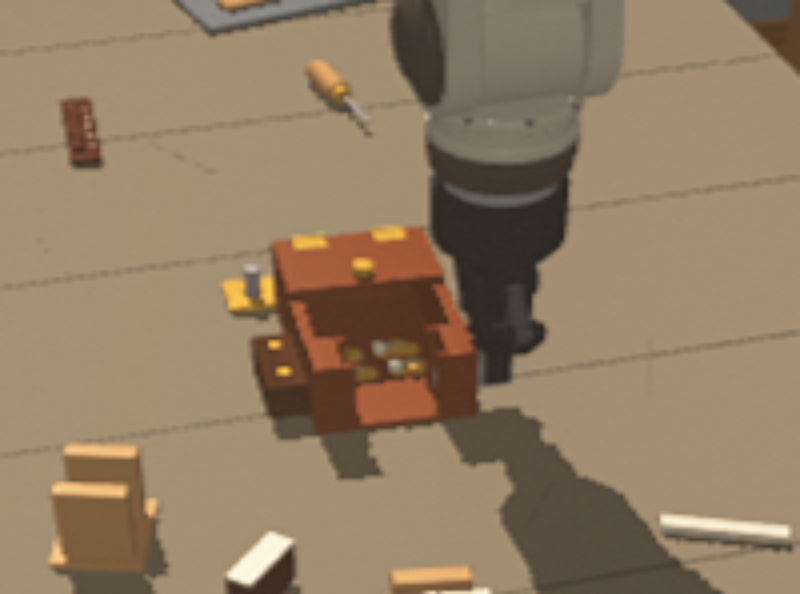

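>>> servo_tool(steps=[{"x": -1.5, "y": 0, "z": 0, "yaw": 0}, {"x": -3, "y": 0, "z": 0, "yaw": 0}, {"x": -3, "y": 0, "z": 0, "yaw": 0}])

```text
time: 7.08
ee_pos: [0.5859, 0.0097, 0.0419]
tcp_rot: [-180.0, 0.4, 177.0]
wrist_force: [14.5, -1.0, -0.2]
opening: 0.0
```

>>> servo_tool(steps=[{"x": 15, "y": 0, "z": 0, "yaw": 0}, {"x": 30, "y": 0, "z": 15, "yaw": 0}, {"x": 30, "y": 0, "z": 70, "yaw": 0}, {"x": 20, "y": 10, "z": 130, "yaw": 0}, {"x": 10, "y": 25, "z": 190, "yaw": 0}, {"x": 0, "y": 40, "z": 220, "yaw": 0}, {"x": 0, "y": 40, "z": 220, "yaw": 0}])

```text
time: 7.95
ee_pos: [0.5857, 0.0507, 0.2647]
tcp_rot: [180.0, 0.5, 177.1]
wrist_force: [0.6, -0.4, -0.9]
opening: -0.0001
```

```bash
python3 - <<'E'
from h import *
o=get_obs(); print(o['time'],o['ee_pos'],o['tcp_rot'])
im,d=camera('wrist'); save('w6',im); p=cloud('wrist',d,o); np.savez('pics/w6.npz',im=im,p=p,e=o['ee_pos'],r=o['tcp_rot'])
im,d=camera('scene'); save('s6',im); p=cloud('scene',d); np.savez('pics/s6.npz',im=im,p=p)
E
```

```text
7.95 [0.58568929 0.05067463 0.26466693] [179.96571752   0.54109727 177.10965122]
```

View pics/w6.png

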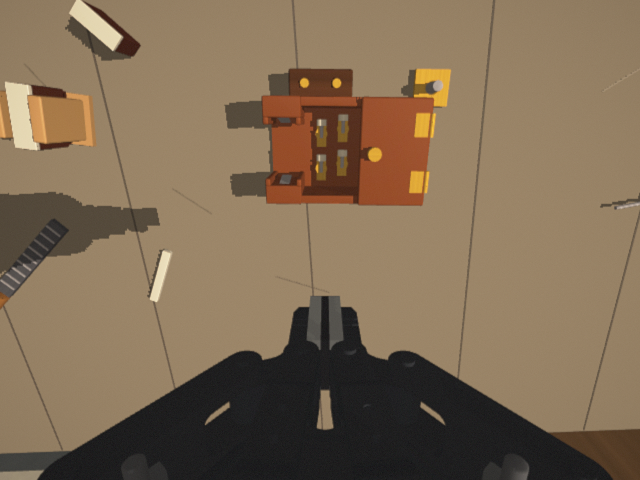

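View pics/s6.png

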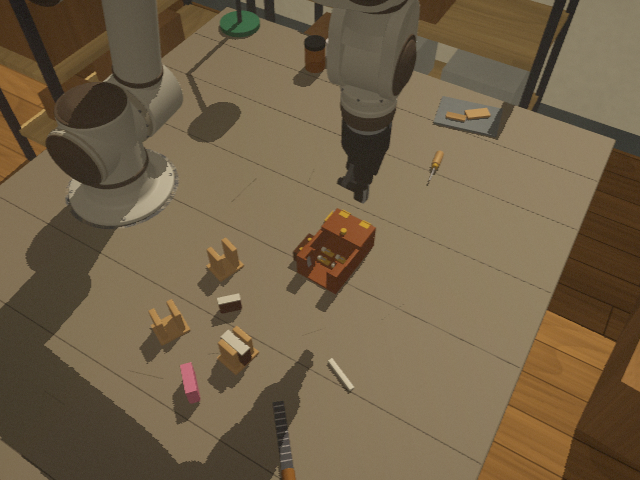

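```bash
python3 - <<'E'
from h import *
def rect(q,n):
    r=cv2.minAreaRect((q[:,:2]*1000).astype(np.float32)); print(n,len(q),np.array(r[0]).round(1),np.array(r[1]).round(1),round(r[2],2)); 
for f in ('w6','s6'):
    z=np.load(f'pics/{f}.npz'); p=z['p']; x,y,Z=p[...,0],p[...,1],p[...,2]
    B=(x>.47)&(x<.62)&(y>-.03)&(y<.17)
    if f=='w6': B[215:]=False
    rect(p[B&(Z>.05)&(Z<.066)],f+' box')
    rect(p[B&(Z>.0575)&(Z<.066)&(y>.07)],f+' lid')
    rect(p[B&(Z>.05)&(Z<.066)&(y<.03)&(x<.54)],f+' postL')
    rect(p[B&(Z>.05)&(Z<.066)&(y<.03)&(x>.54)],f+' postR')
    rect(p[B&(Z<.012)&(Z>.0035)&(y<.03)],f+' floor')
    S=(abs(Z-.03)<.004)&(x>.44)&(x<.49)&(y>.0)&(y<.1); rect(p[S],f+' stop')
    P=(abs(Z-.0575)<.006)&(abs(x-.485)<.045)&(abs(y+.216)<.05)&(cv2.cvtColor(z['im'],cv2.COLOR_RGB2HSV)[...,1]<80); rect(p[P],f+' panel')
    s=(abs(x-.67)<.05)&(abs(y+.155)<.05)&(Z>.005)&(Z<.02); rect(p[s],f+' saddle')
E
```

```text
w6 box 10321 [530.7  74.8] [152.6  96.2] 86.46
w6 lid 7497 [533.4 118.3] [65.6 96.2] 86.5
w6 postL 762 [491.   15.7] [29.2 23.1] 87.33
w6 postR 761 [562.5  13.4] [33.9 23.4] 87.01
w6 floor 1406 [527.3  14.6] [31.7 60.2] 87.37
w6 stop 1776 [473.3  53.2] [60.  33.9] 87.28
w6 panel 1404 [ 485.3 -214.4] [21.1 56. ] 79.4
w6 saddle 454 [ 667.8 -150.2] [10.2 69.8] 64.69
s6 box 1735 [530.6  73. ] [156.6  98.1] 86.66
s6 lid 1068 [533.5 110.7] [97.8 81.2] 0.05
s6 postL 162 [490.6  13.8] [31.9 24.4] 89.88
s6 postR 194 [563.6  11.2] [37.3 24.8] 87.83
s6 floor 264 [549.2   1.8] [ 53.1 138.8] 87.95
s6 stop 137 [472.3  41.2] [81.  34.1] 87.97
s6 panel 305 [ 484.9 -215.9] [21.9 57.2] 78.21
s6 saddle 170 [ 667.4 -154. ] [14.1 69.8] 65.3
```

>>> servo_tool(steps=[{"x": -10, "y": -25, "z": 0, "yaw": -9.5}, {"x": -20, "y": -50, "z": 0, "yaw": -19.5}, {"x": -30, "y": -80, "z": 0, "yaw": -29.5}, {"x": -40, "y": -110, "z": 0, "yaw": -39.5}, {"x": -50, "y": -140, "z": 0, "yaw": -49.5}, {"x": -65, "y": -180, "z": 0, "yaw": -59.5}, {"x": -80, "y": -220, "z": -10, "yaw": -69.5}, {"x": -95, "y": -250, "z": -40, "yaw": -79.5}, {"x": -100.5, "y": -266, "z": -75, "yaw": -89}, {"x": -100.5, "y": -266, "z": -100, "yaw": -97.7}, {"x": -100.5, "y": -266, "z": -115, "yaw": -97.7}, {"x": -100.5, "y": -266, "z": -115, "yaw": -97.7}], grip=85)

```text
time: 9.55
ee_pos: [0.4843, -0.2159, 0.1443]
tcp_rot: [-179.8, 0.2, 79.5]
wrist_force: [0.6, 0.0, 0.5]
opening: 0.0851
```

```bash
python3 - <<'E'
from h import *
o=get_obs(); print(o['time'],o['ee_pos'],o['tcp_rot'],o['q'].round(0))
im,d=camera('wrist'); save('w7',im); p=cloud('wrist',d,o); 
x,y,Z=p[...,0],p[...,1],p[...,2]
m=(abs(Z-.0565)<.006)&(abs(x-.485)<.045)&(abs(y+.215)<.05)&(cv2.cvtColor(im,cv2.COLOR_RGB2HSV)[...,1]<80)
print(cv2.minAreaRect((p[m][:,:2]*1000).astype(np.float32)),np.nanmean(Z[m]))
E
```

```text
9.55 [ 0.48425487 -0.21591738  0.14434651] [-179.80156263    0.23210869   79.54986763] [-24.   2.  -5.  83.  -0.  77.]
((484.7793884277344, -214.74215698242188), (20.290124893188477, 56.06203079223633), 79.90304565429688) 0.055373893839597885
```

View pics/w7.png

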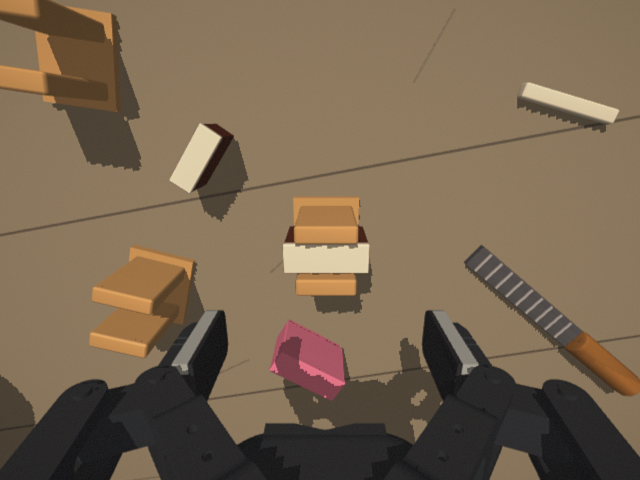

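>>> servo_tool(steps=[{"x": 0.5, "y": 0.7, "z": -50, "yaw": 0}, {"x": 0.5, "y": 0.7, "z": -90, "yaw": 0}, {"x": 0.5, "y": 0.7, "z": -105, "yaw": 0}, {"x": 0.5, "y": 0.7, "z": -105, "yaw": 0}])

```text
time: 10.1
ee_pos: [0.4855, -0.2153, 0.0412]
tcp_rot: [-179.9, 0.3, 79.6]
wrist_force: [-0.7, 1.1, 0.5]
opening: 0.0849
```

>>> servo_tool(steps=[{"x": 0, "y": 0, "z": 0, "yaw": 0}, {"x": 0, "y": 0, "z": 0, "yaw": 0}, {"x": 0, "y": 0, "z": 0, "yaw": 0}, {"x": 0, "y": 0, "z": 0, "yaw": 0}, {"x": 0, "y": 0, "z": 0, "yaw": 0}], grip=40, grip_force=40)

```text
time: 10.72
ee_pos: [0.4867, -0.2158, 0.0432]
tcp_rot: [179.9, 0.3, 79.6]
wrist_force: [0.7, 0.3, 7.0]
opening: 0.0549
```

>>> servo_tool(steps=[{"x": 0, "y": 0, "z": 10, "yaw": 0}, {"x": 0, "y": 0, "z": 30, "yaw": 0}, {"x": 0, "y": 0, "z": 55, "yaw": 0}, {"x": 0, "y": 0, "z": 80, "yaw": 0}, {"x": 0, "y": 0, "z": 85, "yaw": 0}])

```text
time: 11.35
ee_pos: [0.4875, -0.2162, 0.1307]
tcp_rot: [179.7, 0.3, 79.6]
wrist_force: [-0.2, 0.2, -0.8]
opening: 0.0556
```

```bash
python3 - <<'E'
from h import *
o=get_obs(); print(o['time'],o['ee_pos'],o['tcp_rot'],o['q'].round(0),o['opening'],o['wrist_force'])
im,d=camera('side'); save('sd8',cv2.resize(im[200:400,240:440],None,fx=3,fy=3)); p=cloud('side',d)
im,d=camera('wrist'); save('w8',im)
E
```

```text
11.35 [ 0.48752527 -0.21616259  0.13066707] [179.71029718   0.34521264  79.59701606] [-24.   2.  -7.  81.  -0.  77.] 0.05562354907157528 [-0.20490428  0.20264761 -0.75509283]
```

View pics/sd8.png

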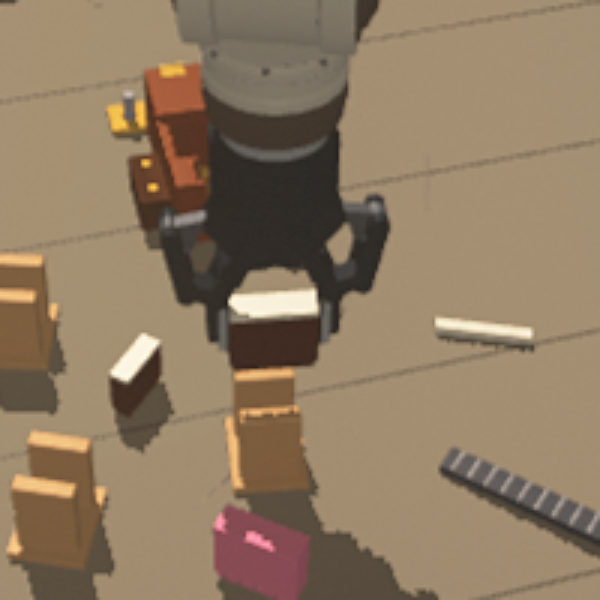

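View pics/w8.png

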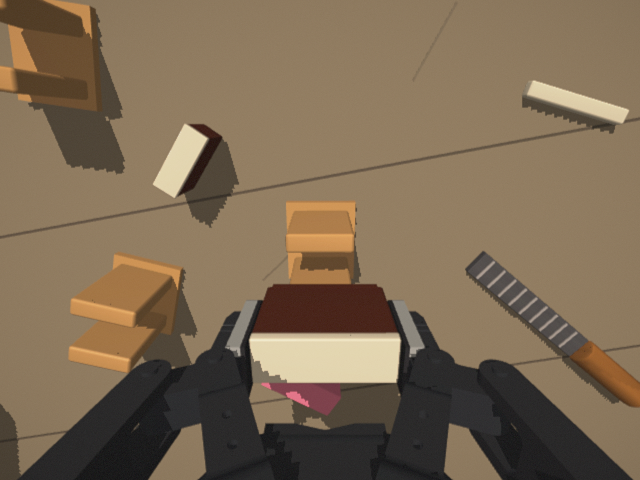

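```bash
python3 - <<'E'
from h import *
o=get_obs(); im,d=camera('wrist'); 
e=o['ee_pos']; R=Ro.from_euler('z',-10.4,degrees=True).as_matrix()
c=e+[0,0,-.0122]
for n,q in (('topback',(-28,-10,25)),('topfront',(-28,10,25)),('botfront',(-28,10,-19)),('topbackR',(28,-10,25)),('topfrontR',(28,10,25)),('botfrontR',(28,10,-19))):
    print(n,proj('wrist',c+R@np.array(q)/1000,o).round(0))
p=cloud('wrist',d,o)
for v in range(285,385,8): print(v,p[v,325].round(4))
E
```

```text
topback [[251. 385.]]
topfront [[247. 341.]]
botfront [[266. 286.]]
topbackR [[398. 385.]]
topfrontR [[402. 341.]]
botfrontR [[382. 286.]]
285 [ 0.4886 -0.2081  0.092 ]
293 [ 0.489  -0.2056  0.1054]
301 [ 0.4889 -0.2059  0.1122]
309 [ 0.4889 -0.2057  0.1196]
317 [ 0.4889 -0.2057  0.1259]
325 [ 0.4888 -0.2062  0.1309]
333 [ 0.4889 -0.2055  0.1375]
341 [ 0.4888 -0.206   0.1417]
349 [ 0.4882 -0.2095  0.1415]
357 [ 0.4874 -0.2138  0.1404]
365 [ 0.4868 -0.2171  0.1407]
373 [ 0.4863 -0.2195  0.1421]
381 [ 0.4855 -0.224   0.1412]
```

>>> servo_tool(steps=[{"x": 10, "y": 30, "z": 5, "yaw": 2}, {"x": 30, "y": 70, "z": 5, "yaw": 5}, {"x": 45, "y": 105, "z": 0, "yaw": 7}, {"x": 52.5, "y": 116, "z": -20, "yaw": 7}, {"x": 52.5, "y": 116, "z": -50, "yaw": 7}, {"x": 52.5, "y": 116, "z": -75, "yaw": 7}, {"x": 52.5, "y": 116, "z": -85, "yaw": 7}, {"x": 52.5, "y": 116, "z": -88, "yaw": 7}, {"x": 52.5, "y": 116, "z": -88, "yaw": 7}, {"x": 52.5, "y": 116, "z": -88, "yaw": 7}])

```text
time: 12.75
ee_pos: [0.5395, -0.0999, 0.0408]
tcp_rot: [179.8, 0.3, 86.6]
wrist_force: [-0.8, 1.5, -0.0]
opening: 0.0554
```

```bash
python3 - <<'E'
from h import *
o=get_obs(); print(o['time'],o['ee_pos'],o['tcp_rot'],o['q'].round(0),o['opening'],o['wrist_force'])
im,d=camera('side'); save('sd9',cv2.resize(im[180:380,240:440],None,fx=3,fy=3))
E
```

```text
12.75 [ 0.53953977 -0.09986941  0.04079703] [179.84303205   0.30533887  86.59286389] [-10.   6. -12.  71.  -0.  83.] 0.055375956604930915 [-0.81621082  1.54884652 -0.00210583]
```

View pics/sd9.png

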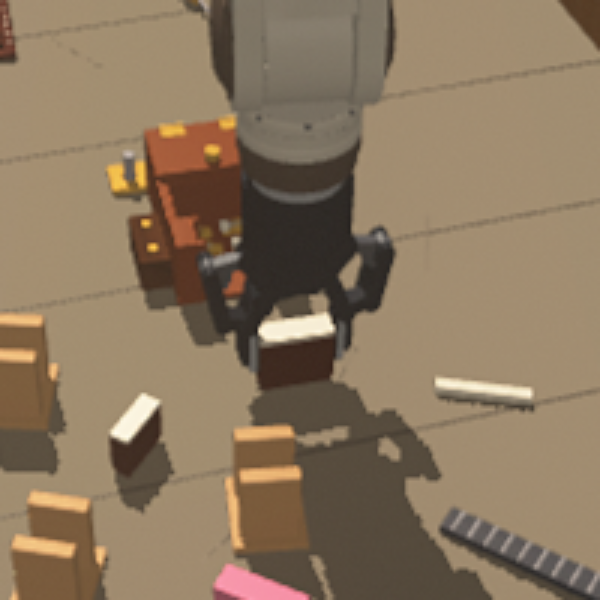

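Near the bench now; lower until it touches.

>>> servo_tool(steps=[{"x": 0, "y": 0, "z": -2, "yaw": 0}, {"x": 0, "y": 0, "z": -3, "yaw": 0}, {"x": 0, "y": 0, "z": -4, "yaw": 0}, {"x": 0, "y": 0, "z": -4, "yaw": 0}])

```text
time: 13.3
ee_pos: [0.5396, -0.0999, 0.0372]
tcp_rot: [179.8, 0.3, 86.6]
wrist_force: [-1.3, -0.6, 4.6]
opening: 0.0557
```

>>> servo_tool(steps=[{"x": 0, "y": 0, "z": 0.5, "yaw": 0}, {"x": 0, "y": 0, "z": 0.5, "yaw": 0}, {"x": 0, "y": 0, "z": 0.5, "yaw": 0}, {"x": 0, "y": 0, "z": 0.5, "yaw": 0}, {"x": 0, "y": 0, "z": 0.5, "yaw": 0}], grip=85)

```text
time: 13.92
ee_pos: [0.5395, -0.0999, 0.0377]
tcp_rot: [179.8, 0.3, 86.6]
wrist_force: [-0.5, -0.2, -0.2]
opening: 0.085
```

>>> servo_tool(steps=[{"x": 0, "y": 0, "z": 30, "yaw": 0}, {"x": 0, "y": 0, "z": 80, "yaw": 0}, {"x": 0, "y": 0, "z": 110, "yaw": 0}, {"x": 0, "y": 0, "z": 110, "yaw": 0}])

```text
time: 14.42
ee_pos: [0.5408, -0.1001, 0.1504]
tcp_rot: [179.6, 0.3, 86.6]
wrist_force: [-0.3, -0.0, -0.5]
opening: 0.0847
```

```bash
python3 - <<'E'
from h import *
o=get_obs(); print(o['time'],o['ee_pos'],o['tcp_rot'],o['q'].round(0),o['opening'],o['wrist_force'])
im,d=camera('wrist'); save('w10',im); p=cloud('wrist',d,o); np.savez('pics/w10.npz',im=im,p=p)
x,y,Z=p[...,0],p[...,1],p[...,2]
m=(abs(Z-.05)<.005)&(abs(x-.54)<.045)&(abs(y+.1)<.04)
print(cv2.minAreaRect((p[m][:,:2]*1000).astype(np.float32)),np.nanmean(Z[m]))
B=(x>.47)&(x<.62)&(y>-.03)&(y<.05)
for n,m in (('L',B&(Z>.055)&(Z<.066)&(y<.03)&(x<.53)),('R',B&(Z>.055)&(Z<.066)&(y<.03)&(x>.53)),('floor',B&(Z<.012)&(Z>.0035)&(y<.03))):
    if m.sum()>20: print(n,m.sum(),cv2.minAreaRect((p[m][:,:2]*1000).astype(np.float32)))
E
```

```text
14.425 [ 0.54075525 -0.10009114  0.15037684] [179.57541204   0.34036502  86.59072931] [-10.   4.  -3.  83.  -0.  83.] 0.08471022787040183 [-0.30434653 -0.007963   -0.53456417]
((539.6767578125, -99.57152557373047), (20.695280075073242, 56.05810546875), 86.76976013183594) 0.049273348702440795
L 2129 ((490.63323974609375, 15.702938079833984), (29.858673095703125, 23.995555877685547), 86.98895263671875)
R 2459 ((562.711669921875, 13.279714584350586), (33.707664489746094, 24.046281814575195), 86.4370346069336)
floor 3690 ((527.107177734375, 14.922475814819336), (32.70594024658203, 93.61920928955078), 86.43045043945312)
```

View pics/w10.png

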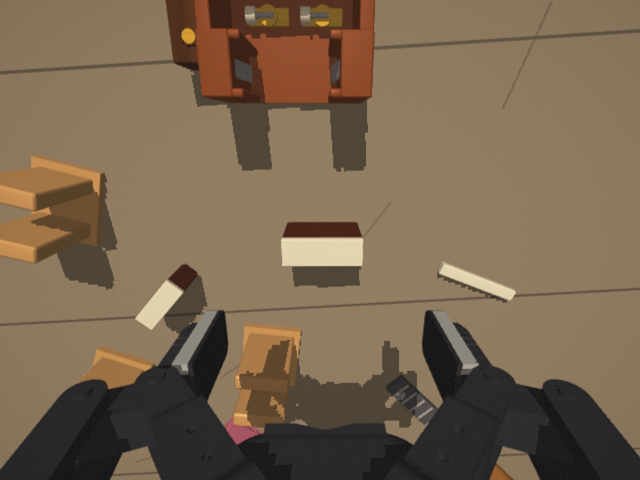

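>>> servo_tool(steps=[{"x": -1, "y": 0, "z": 0, "yaw": 10}, {"x": -1, "y": 0, "z": 0, "yaw": 20}, {"x": -1, "y": 0, "z": 0, "yaw": 30}, {"x": -1, "y": 0, "z": 0, "yaw": 40}, {"x": -1, "y": 0, "z": 0, "yaw": 50}, {"x": -1, "y": 0, "z": 0, "yaw": 60}, {"x": -1, "y": 0, "z": 0, "yaw": 70}, {"x": -1, "y": 0, "z": 0, "yaw": 80}, {"x": -1, "y": 0, "z": 0, "yaw": 90.2}, {"x": -1, "y": 0, "z": 0, "yaw": 90.2}], grip=60)

```text
time: 15.72
ee_pos: [0.5385, -0.0999, 0.1469]
tcp_rot: [179.7, 0.2, 176.7]
wrist_force: [-0.1, -0.4, -1.4]
opening: 0.0598
```

```bash
python3 - <<'E'
from h import *
o=get_obs(); print(o['time'],o['ee_pos'],o['tcp_rot'],o['q'].round(0),o['opening'],o['wrist_force'])
im,d=camera('wrist'); save('w11',im); p=cloud('wrist',d,o)
x,y,Z=p[...,0],p[...,1],p[...,2]
m=(abs(Z-.05)<.005)&(abs(x-.54)<.045)&(abs(y+.1)<.04)
print(cv2.minAreaRect((p[m][:,:2]*1000).astype(np.float32)),np.nanmean(Z[m]))
B=(x>.47)&(x<.62)&(y>-.03)&(y<.05)
for n,m in (('L',B&(Z>.055)&(Z<.066)&(y<.03)&(x<.53)),('R',B&(Z>.055)&(Z<.066)&(y<.03)&(x>.53)),('floor',B&(Z<.012)&(Z>.0035)&(y<.03))):
    if m.sum()>20: print(n,m.sum(),cv2.minAreaRect((p[m][:,:2]*1000).astype(np.float32)))
E
```

```text
15.725 [ 0.53849891 -0.09986147  0.14693742] [179.71321834   0.20103752 176.71961941] [-11.   4.  -3.  83.   0.  -7.] 0.05982727504189715 [-0.08875278 -0.35327944 -1.43187355]
((539.759521484375, -99.47389221191406), (20.006967544555664, 56.566680908203125), 86.8595962524414) 0.04941401599507325
L 1755 ((490.4913635253906, 15.44737434387207), (30.436323165893555, 23.618314743041992), 86.3516616821289)
R 1545 ((562.5797119140625, 13.026084899902344), (34.28736877441406, 24.463735580444336), 87.08374786376953)
floor 2640 ((521.9888916015625, 14.98377799987793), (33.25299835205078, 104.7229995727539), 86.66278839111328)
```

View pics/w11.png

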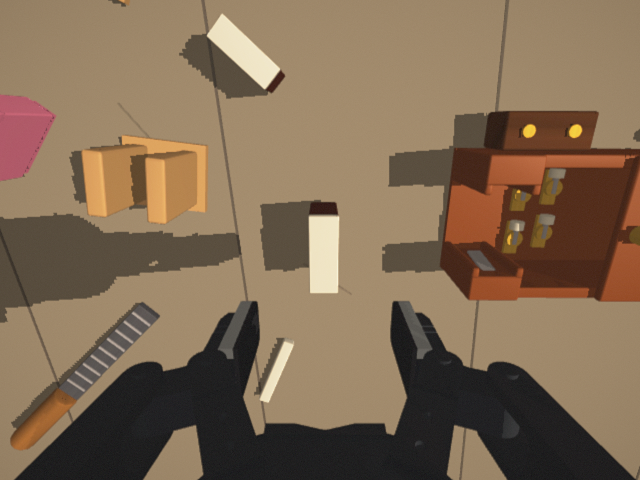

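>>> servo_tool(steps=[{"x": 1.2, "y": 0.3, "z": -40, "yaw": 0}, {"x": 1.2, "y": 0.3, "z": -80, "yaw": 0}, {"x": 1.2, "y": 0.3, "z": -102, "yaw": 0}, {"x": 1.2, "y": 0.3, "z": -107, "yaw": 0}, {"x": 1.2, "y": 0.3, "z": -107, "yaw": 0}])

```text
time: 16.4
ee_pos: [0.5398, -0.0996, 0.0404]
tcp_rot: [179.7, 0.2, 176.5]
wrist_force: [-0.0, -0.5, 0.3]
opening: 0.0602
```

>>> servo_tool(steps=[{"x": 0, "y": 0, "z": 0, "yaw": 0}, {"x": 0, "y": 0, "z": 0, "yaw": 0}, {"x": 0, "y": 0, "z": 0, "yaw": 0}, {"x": 0, "y": 0, "z": 0, "yaw": 0}, {"x": 0, "y": 0, "z": 0, "yaw": 0}, {"x": 0, "y": 0, "z": 0, "yaw": 0}], grip=10, grip_force=80)

```text
time: 17.15
ee_pos: [0.5405, -0.0997, 0.0416]
tcp_rot: [179.7, 0.3, 176.5]
wrist_force: [-1.1, 0.4, 5.8]
opening: 0.0189
```

>>> servo_tool(steps=[{"x": 0, "y": 0, "z": 25, "yaw": 0}, {"x": 0, "y": 0, "z": 65, "yaw": 0}, {"x": 0, "y": 0, "z": 80, "yaw": 0}, {"x": 0, "y": 0, "z": 80, "yaw": 0}])

```text
time: 17.65
ee_pos: [0.541, -0.0998, 0.1221]
tcp_rot: [179.7, 0.4, 176.5]
wrist_force: [0.1, -0.5, -1.3]
opening: 0.0188
```

```bash
python3 - <<'E'
from h import *
o=get_obs(); print(o['time'],o['ee_pos'],o['tcp_rot'],o['q'].round(0),o['opening'],o['wrist_force'])
im,d=camera('wrist'); save('w12',im); p=cloud('wrist',d,o)
x,y,Z=p[...,0],p[...,1],p[...,2]
e=o['ee_pos']
m=(abs(x-e[0])<.035)&(abs(y-e[1])<.018)&(Z>.08)&(Z<.14)&(cv2.cvtColor(im,cv2.COLOR_RGB2HSV)[...,2]>120)
for v in range(300,420,8): print(v,p[v,325].round(4),im[v,325])
E
```

```text
17.65 [ 0.54095523 -0.09979931  0.12206418] [179.74404527   0.41105066 176.45635009] [-11.   4.  -5.  80.   0.  -7.] 0.01882952336089112 [ 0.13650447 -0.52063108 -1.30460312]
300 [ 0.5181 -0.0974  0.1296] [240 229 199]
308 [ 0.5211 -0.0975  0.1301] [240 230 200]
316 [ 0.5248 -0.0978  0.1296] [240 230 199]
324 [ 0.5279 -0.098   0.1301] [240 230 200]
332 [ 0.5307 -0.0981  0.131 ] [143 131 109]
340 [ 0.5353 -0.0984  0.1294] [142 129 108]
348 [ 0.5388 -0.0986  0.1296] [144 131 110]
356 [ 0.5429 -0.0989  0.1291] [142 130 108]
364 [ 0.5459 -0.099   0.13  ] [143 131 109]
372 [ 0.5498 -0.0993  0.1298] [142 129 108]
380 [ 0.5534 -0.0995  0.1302] [142 130 110]
388 [ 0.5579 -0.0998  0.1295] [244 232 200]
396 [ 0.5617 -0.1     0.1298] [240 229 198]
404 [ 0.5658 -0.1003  0.1298] [240 229 199]
412 [ 7.021e-01 -1.077e-01 -4.000e-04] [165 142 112]
```

View pics/w12.png

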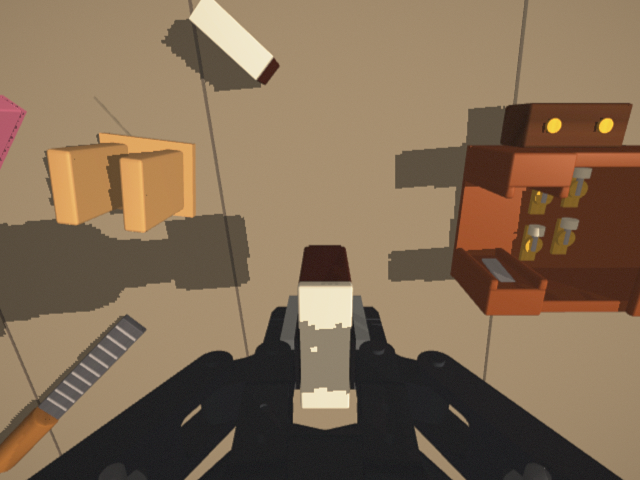

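>>> servo_tool(steps=[{"x": -3, "y": 30, "z": 10, "yaw": 0}, {"x": -7, "y": 65, "z": 10, "yaw": 0}, {"x": -11, "y": 95, "z": 5, "yaw": 0}, {"x": -13.8, "y": 114.7, "z": 0, "yaw": 0.1}, {"x": -13.8, "y": 114.7, "z": 0, "yaw": 0.1}, {"x": -13.8, "y": 114.7, "z": 0, "yaw": 0.1}])

```text
time: 18.45
ee_pos: [0.5266, 0.0146, 0.1204]
tcp_rot: [179.7, 0.3, 176.6]
wrist_force: [0.2, -0.2, -1.1]
opening: 0.0191
```

```bash
cat > m.py <<'E'
from h import *
import sys
o=get_obs(); e=o['ee_pos']; print(o['time'],e,o['tcp_rot'],o['opening'],o['wrist_force'].round(1))
im,d=camera('wrist'); save(sys.argv[1],im); p=cloud('wrist',d,o)
x,y,Z=p[...,0],p[...,1],p[...,2]
h=cv2.cvtColor(im,cv2.COLOR_RGB2HSV)
zt=e[2]+.008
m=(abs(Z-zt)<.005)&(abs(x-e[0])<.045)&(abs(y-e[1])<.016)
c=cv2.connectedComponentsWithStats(m.astype(np.uint8)); k=1+np.argmax(c[2][1:,4]); m=c[1]==k
print('panel',m.sum(),cv2.minAreaRect((p[m][:,:2]*1000).astype(np.float32)),np.nanmean(Z[m]))
B=(x>.47)&(x<.62)&(y>-.03)&(y<.05)
for n,m in (('L',B&(Z>.055)&(Z<.066)&(y<.03)&(x<.51)),('R',B&(Z>.055)&(Z<.066)&(y<.03)&(x>.545))):
    if m.sum()>20: print(n,m.sum(),cv2.minAreaRect((p[m][:,:2]*1000).astype(np.float32)))
im,d=camera('scene'); save(sys.argv[1]+'s',cv2.resize(im[170:320,230:430],None,fx=4,fy=4))
im,d=camera('side'); save(sys.argv[1]+'d',cv2.resize(im[150:300,240:440],None,fx=4,fy=4))
E
python3 m.py w13
```

```text
18.45 [0.52656744 0.01455373 0.12042524] [179.74900162   0.27378804 176.55543368] 0.01909853385664396 [ 0.2 -0.2 -1.1]
panel 7044 ((525.8924560546875, 13.934398651123047), (31.762920379638672, 57.1715087890625), 85.74476623535156) 0.12827450731123335
L 1863 ((490.4087829589844, 15.578506469726562), (29.226486206054688, 23.813785552978516), 87.30703735351562)
```

View pics/w13.png

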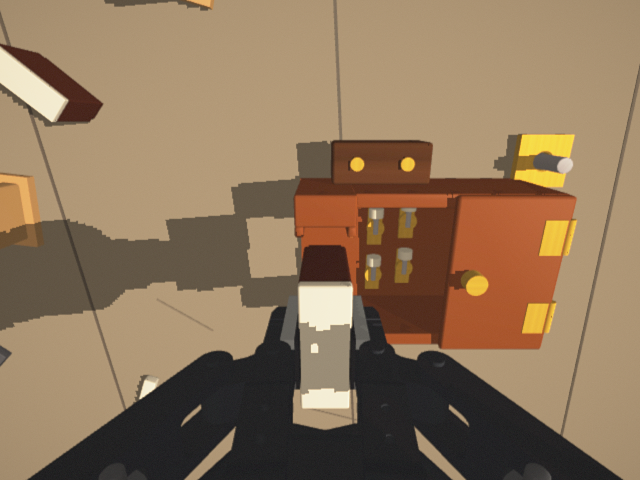

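View pics/w13d.png

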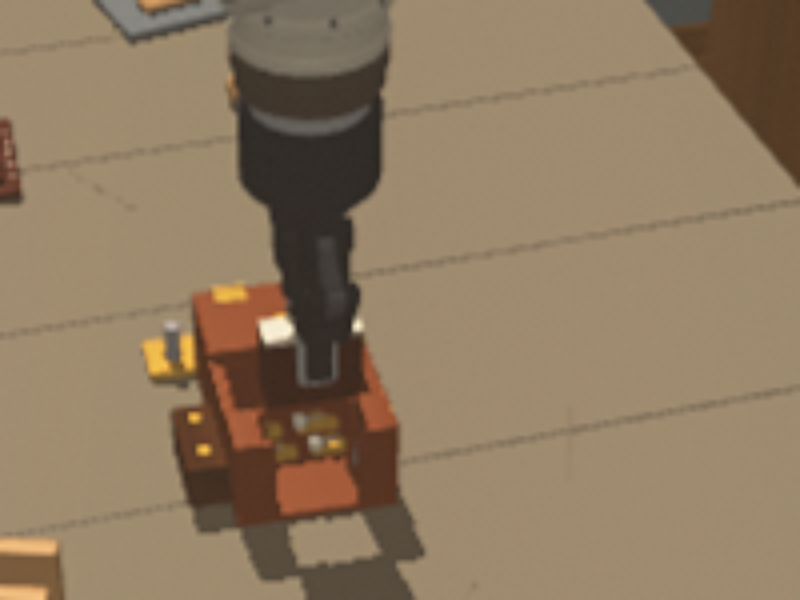

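>>> servo_tool(steps=[{"x": 0.6, "y": 0.6, "z": -8, "yaw": 0}, {"x": 0.6, "y": 0.6, "z": -16, "yaw": 0}, {"x": 0.6, "y": 0.6, "z": -22, "yaw": 0}, {"x": 0.6, "y": 0.6, "z": -26, "yaw": 0}, {"x": 0.6, "y": 0.6, "z": -26, "yaw": 0}])

```text
time: 19.23
ee_pos: [0.5272, 0.0149, 0.0945]
tcp_rot: [179.7, 0.3, 176.5]
wrist_force: [0.9, 0.3, -0.8]
opening: 0.0188
```

```bash
python3 m.py w14
```

```text
19.225 [0.52718655 0.01488683 0.0944975 ] [179.73826657   0.27989966 176.50181892] 0.018807139154173584 [ 0.9  0.3 -0.8]
panel 7043 ((526.5189208984375, 14.44540023803711), (31.756439208984375, 57.295528411865234), 86.89727020263672) 0.10233356244424244
L 2682 ((490.453125, 15.646201133728027), (29.305511474609375, 24.007400512695312), 87.27774810791016)
```

View pics/w14.png

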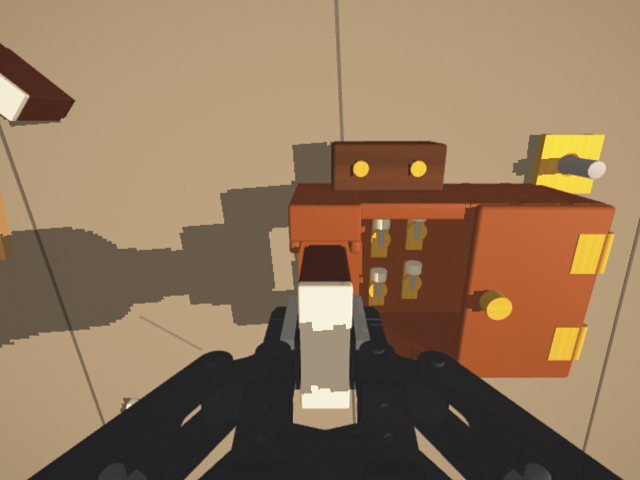

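View pics/w14d.png

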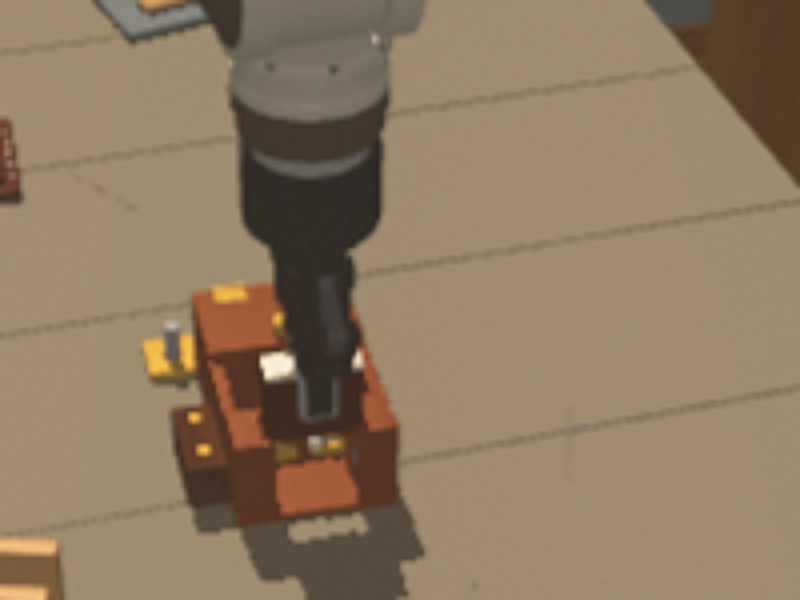

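>>> servo_tool(steps=[{"x": 0, "y": 0.2, "z": -5, "yaw": 0}, {"x": 0, "y": 0.2, "z": -10, "yaw": 0}, {"x": 0, "y": 0.2, "z": -15, "yaw": 0}, {"x": 0, "y": 0.2, "z": -20, "yaw": 0}, {"x": 0, "y": 0.2, "z": -20, "yaw": 0}])

```text
time: 20.0
ee_pos: [0.5273, 0.0151, 0.0746]
tcp_rot: [179.7, 0.3, 176.5]
wrist_force: [0.5, 1.1, 0.3]
opening: 0.0191
```

>>> servo_tool(steps=[{"x": 0, "y": 0, "z": -5, "yaw": 0}, {"x": 0, "y": 0, "z": -9, "yaw": 0}, {"x": 0, "y": 0, "z": -13, "yaw": 0}, {"x": 0, "y": 0, "z": -17, "yaw": 0}, {"x": 0, "y": 0, "z": -17, "yaw": 0}])

```text
time: 20.62
ee_pos: [0.5269, 0.0151, 0.0569]
tcp_rot: [179.7, 0.2, 176.5]
wrist_force: [0.3, 0.1, -1.4]
opening: 0.0194
```

```bash
python3 m.py w15
```

```text
20.625 [0.52693522 0.01507808 0.05692128] [179.74326394   0.23942847 176.50276004] 0.01937214508841168 [ 0.3  0.1 -1.4]
panel 7071 ((529.2153930664062, 14.671846389770508), (31.87080192565918, 63.305789947509766), 87.88977813720703) 0.06473488208827148
L 6086 ((494.27386474609375, 15.380517959594727), (29.409652709960938, 31.909093856811523), 87.64823150634766)
R 2199 ((558.335693359375, 13.880240440368652), (27.598901748657227, 26.939430236816406), 87.93644714355469)
```

View pics/w15.png

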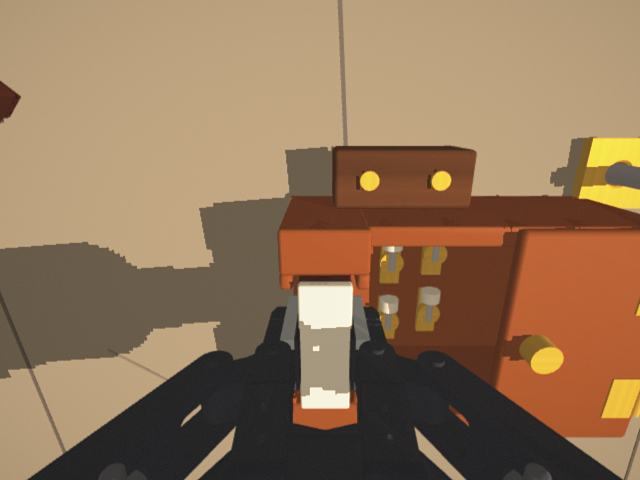

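View pics/w15d.png

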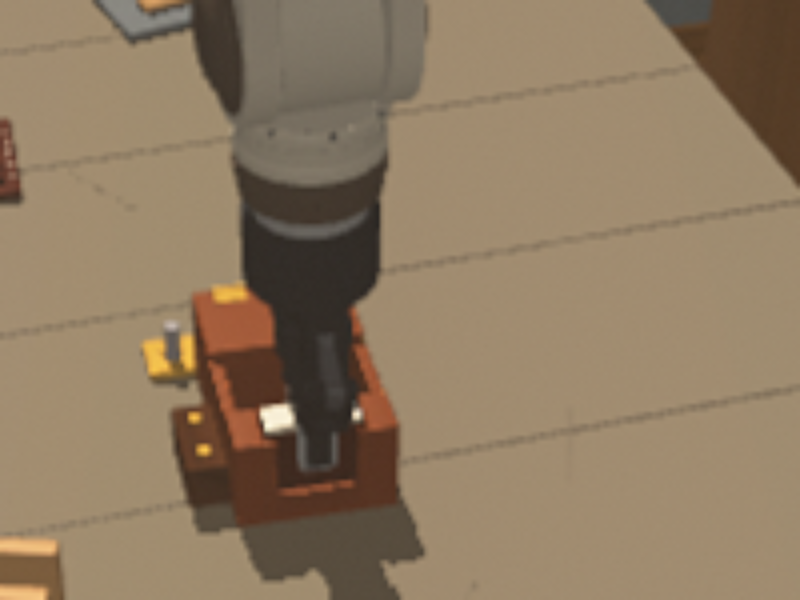

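>>> servo_tool(steps=[{"x": 0, "y": 0, "z": -3, "yaw": 0}, {"x": 0, "y": 0, "z": -6, "yaw": 0}, {"x": 0, "y": 0, "z": -8, "yaw": 0}, {"x": 0, "y": 0, "z": -10, "yaw": 0}, {"x": 0, "y": 0, "z": -10, "yaw": 0}])

```text
time: 21.4
ee_pos: [0.5268, 0.0151, 0.0467]
tcp_rot: [179.7, 0.2, 176.5]
wrist_force: [0.6, 0.3, -0.8]
opening: 0.0188
```

>>> servo_tool(steps=[{"x": 0, "y": 0, "z": -1, "yaw": 0}, {"x": 0, "y": 0, "z": -2, "yaw": 0}, {"x": 0, "y": 0, "z": -3, "yaw": 0}, {"x": 0, "y": 0, "z": -3, "yaw": 0}])

```text
time: 21.9
ee_pos: [0.5269, 0.0151, 0.0465]
tcp_rot: [179.7, 0.3, 176.5]
wrist_force: [-11.2, 0.0, 25.3]
opening: 0.0185
```

```bash
python3 m.py w16
```

```text
21.9 [0.52687649 0.01508459 0.04649773] [179.7356464    0.29922046 176.50118089] 0.01854179491325795 [-11.2   0.   25.3]
panel 9912 ((521.2664184570312, 15.072630882263184), (31.94895362854004, 78.77584838867188), 89.9343032836914) 0.05552546197812733
L 4935 ((494.2599182128906, 15.474611282348633), (29.438901901245117, 31.826547622680664), 87.6370620727539)
R 794 ((552.8825073242188, 14.320159912109375), (25.512781143188477, 15.529967308044434), 85.56694030761719)
```

View pics/w16.png

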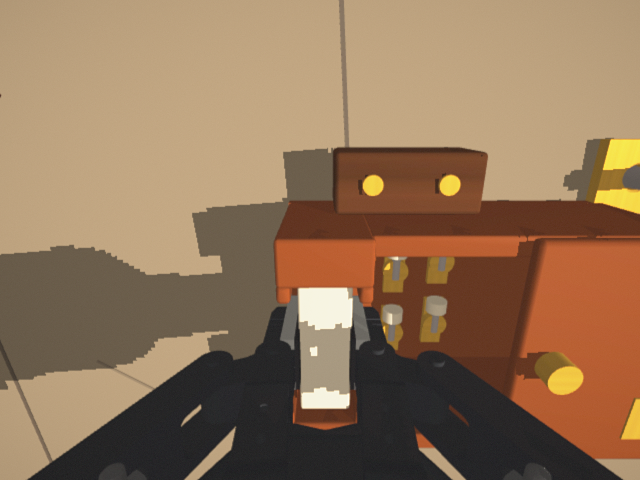

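View pics/w16d.png

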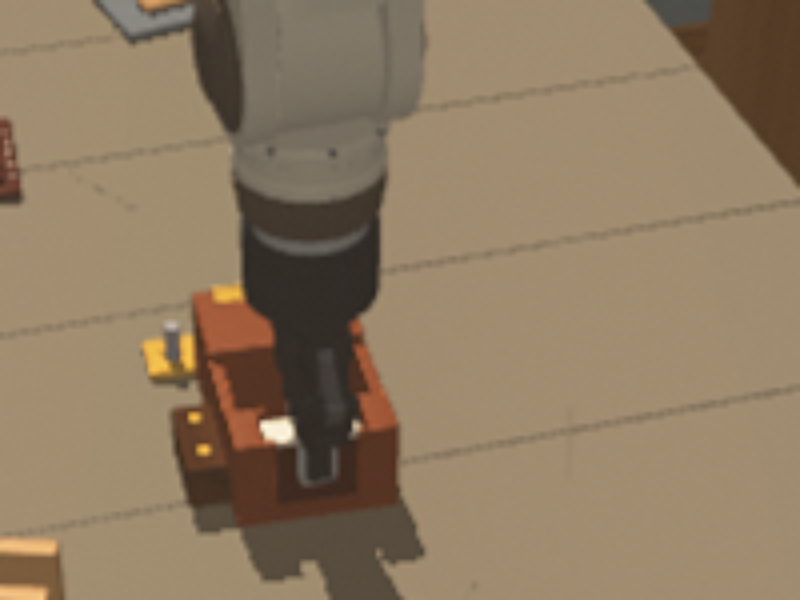

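>>> servo_tool(steps=[{"x": 0, "y": 0, "z": 0, "yaw": 0}, {"x": 0, "y": 0, "z": 0, "yaw": 0}, {"x": 0, "y": 0, "z": 0, "yaw": 0}, {"x": 0, "y": 0, "z": 0, "yaw": 0}], grip=45)

```text
time: 22.55
ee_pos: [0.5267, 0.0151, 0.0461]
tcp_rot: [179.7, 0.3, 176.5]
wrist_force: [-0.2, 0.3, -0.5]
opening: 0.0451
```

>>> servo_tool(steps=[{"x": 0, "y": 0, "z": 20, "yaw": 0}, {"x": 0, "y": 0, "z": 60, "yaw": 0}, {"x": 0, "y": 0, "z": 100, "yaw": 0}, {"x": 0, "y": 0, "z": 130, "yaw": 0}, {"x": 0, "y": 0, "z": 130, "yaw": 0}])

```text
time: 23.18
ee_pos: [0.5278, 0.0151, 0.1784]
tcp_rot: [179.7, 0.5, 176.5]
wrist_force: [-1.1, -0.0, 0.0]
opening: 0.0448
```

```bash
cat > m2.py <<'E'
from h import *
import sys
o=get_obs(); e=o['ee_pos']; print(o['time'],e,o['tcp_rot'],o['opening'],o['wrist_force'].round(1))
im,d=camera('wrist'); save(sys.argv[1],im); p=cloud('wrist',d,o)
x,y,Z=p[...,0],p[...,1],p[...,2]
h=cv2.cvtColor(im,cv2.COLOR_RGB2HSV)
B=(x>.47)&(x<.62)&(y>-.03)&(y<.04)&(Z>.045)&(Z<.066)
m=B&(h[...,1]<90)&(abs(x-.527)<.035)
print('panel',m.sum(),cv2.minAreaRect((p[m][:,:2]*1000).astype(np.float32)),np.nanmedian(Z[m]))
for n,m in (('L',B&(x<.503)&(h[...,1]>110)),('R',B&(x>.552)&(h[...,1]>110)),('box',(x>.47)&(x<.61)&(y<.17)&(y>-.03)&(Z>.05)&(Z<.067))):
    if m.sum()>20: print(n,m.sum(),cv2.minAreaRect((p[m][:,:2]*1000).astype(np.float32)),np.nanmedian(Z[m]))
im,d=camera('scene'); save(sys.argv[1]+'s',cv2.resize(im[170:320,230:430],None,fx=4,fy=4))
im,d=camera('side'); save(sys.argv[1]+'d',cv2.resize(im[150:300,240:440],None,fx=4,fy=4))
E
python3 m2.py w17
```

```text
23.175 [0.52776266 0.01513311 0.17840084] [179.72074723   0.48280328 176.50555933] 0.04478268625773988 [-1.1 -0.   0. ]
panel 1915 ((528.0496826171875, 15.938617706298828), (19.87786102294922, 58.428775787353516), 86.71460723876953) 0.054539163946840025
L 1585 ((490.6855773925781, 20.425878524780273), (38.60437774658203, 23.761011123657227), 87.6490707397461) 0.059261709658526424
R 1329 ((562.990234375, 18.728151321411133), (43.13982009887695, 23.298404693603516), 85.96002960205078) 0.0591579616447262
box 17357 ((530.5144653320312, 75.06710815429688), (152.82545471191406, 96.22933197021484), 86.4970474243164) 0.060935592689621704
```

View pics/w17.png

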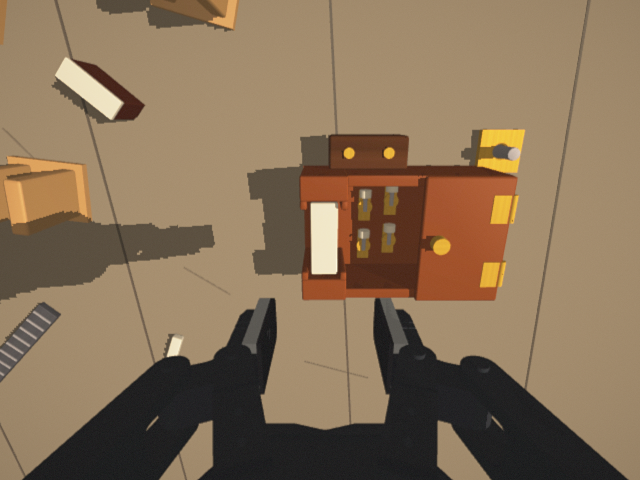

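View pics/w17d.png

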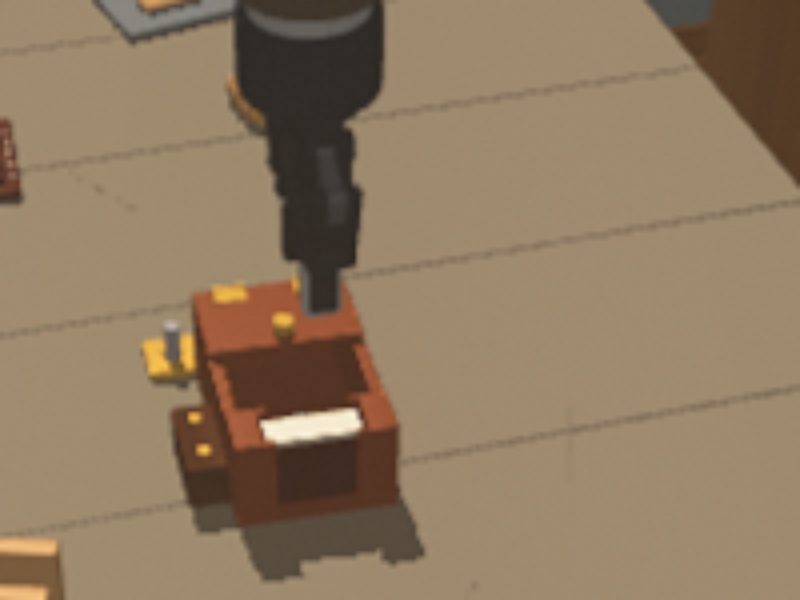

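>>> servo_tool(steps=[{"x": -1, "y": 0, "z": -30, "yaw": 0}, {"x": -1, "y": 0, "z": -50, "yaw": 0}, {"x": -1, "y": 0, "z": -70, "yaw": 0}, {"x": -1, "y": 0, "z": -85, "yaw": 0}, {"x": -1, "y": 0, "z": -94, "yaw": 0}, {"x": -1, "y": 0, "z": -96, "yaw": 0}, {"x": -1, "y": 0, "z": -96, "yaw": 0}], grip=0)

```text
time: 24.2
ee_pos: [0.5255, 0.0151, 0.0793]
tcp_rot: [179.7, 0.2, 176.5]
wrist_force: [0.8, -0.1, 0.6]
opening: -0.0003
```

>>> servo_tool(steps=[{"x": 0, "y": 0, "z": -2, "yaw": 0}, {"x": 0, "y": 0, "z": -4, "yaw": 0}, {"x": 0, "y": 0, "z": -5, "yaw": 0}, {"x": 0, "y": 0, "z": -6, "yaw": 0}, {"x": 0, "y": 0, "z": -6, "yaw": 0}])

```text
time: 24.82
ee_pos: [0.5262, 0.0152, 0.0769]
tcp_rot: [179.7, 0.4, 176.5]
wrist_force: [-9.6, 0.7, 27.0]
opening: 0.0001
```

>>> servo_tool(steps=[{"x": 0, "y": 0, "z": 2, "yaw": 0}, {"x": 0, "y": 0, "z": 30, "yaw": 0}, {"x": 0, "y": 0, "z": 80, "yaw": 0}, {"x": 20, "y": 30, "z": 130, "yaw": 0}, {"x": 40, "y": 60, "z": 150, "yaw": 0}, {"x": 40, "y": 60, "z": 150, "yaw": 0}])

```text
time: 25.58
ee_pos: [0.5676, 0.0769, 0.2283]
tcp_rot: [179.7, 0.6, 176.6]
wrist_force: [-0.9, -0.8, -0.2]
opening: 0.0003
```

```bash
python3 m2.py w18; python3 - <<'E'
from h import *
im,d=camera('scene'); save('s18',im)
E
```

```text
25.575 [0.56763922 0.0768613  0.22829685] [179.67497591   0.55510583 176.62489029] 0.0003474768868260425 [-0.9 -0.8 -0.2]
panel 1679 ((527.1531372070312, 15.225943565368652), (22.455068588256836, 56.12920379638672), 86.26311492919922) 0.054383227975919324
L 1236 ((491.1742858886719, 20.333402633666992), (38.52144241333008, 23.205934524536133), 86.67987823486328) 0.0593297125066532
R 1119 ((563.5686645507812, 18.56447410583496), (43.54075622558594, 23.891983032226562), 87.42102813720703) 0.059085054502592604
box 13893 ((530.9318237304688, 75.08104705810547), (152.68336486816406, 96.3672866821289), 86.56985473632812) 0.06093435389935625
```

View pics/w18.png

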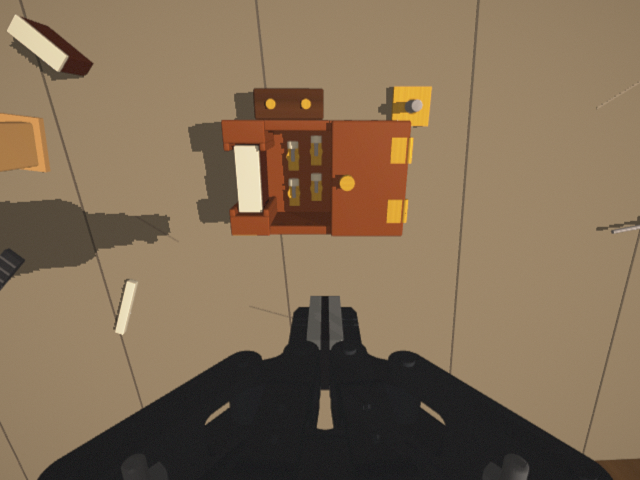

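View pics/s18.png

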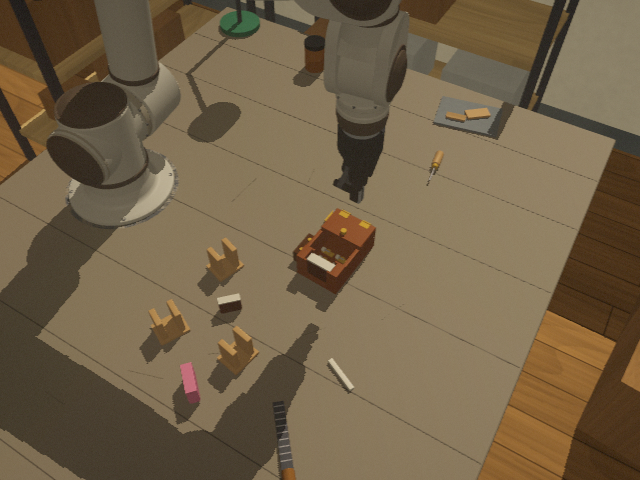

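```bash
python3 -c "
from h import *
print(job_done())"
```

```text
the job is handed in; nothing more can be done
None
```

I turned the box against the stop, then moved the panel from its stand to the open bench and into the box. I handed the job in at about 26 s of the 72 s allowed.

- **Box turn:** I pushed the box's +y side with closed fingers and it turned a quarter turn clockwise about the pin. At the stop the push force rose to 14.5 N with only 0.5 mm of movement. Later measurements put the box in the same place to within 1 mm, with the eye still over the pin.
- **Panel:** I lifted the larger rosewood panel out of the farthest stand by its ends and stood it upright on the bench. After letting go, I took it again by its broad faces and pushed it into the slot. It stopped firmly on the floor at about 25 N.
- **Fully home:** I pressed on the panel's top with closed fingers at 27 N, and the top was at 54.9 mm, where 55 mm is fully home. In the camera's depth reading it sits about 4.8 mm below the post tops, where 5 mm is expected, and it is centred and square in the slot.
- **Bystanders:** The rasp, bridge, awl, saddle and look-alikes show no movement in the pictures.

**Checks that disagreed:**
- The wrist sensor showed almost none of the expected 5–15 N spring push on the way down, only the hard stop at the floor.
- The stop's measured angle varied by about 1° between views. That the box is flat against it therefore rests on the push-force check and the box's measured angle.

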